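# Unstack the bead weaver's containers onto their rests

## Robot

A 6-joint arm with a two-finger parallel gripper is mounted at the origin on the work surface. World frame = base frame: x ahead of the robot, y to its left, z up, the work surface at z = 0. Lengths are in m, angles in degrees, forces in N, time in s.
With the tool pointing down it reaches from about 0.35 to 0.875 m from the base axis. Payload 4.2 kg.
Tool frame: the origin (TCP) lies at the very end of the fingers, on their centre line; the grasp point (between the pads) lies behind it (r.grip_point_offset is the z of the grasp point in the tool frame, in m); z points along the fingers, y is the direction in which the jaws open and shut (so a half turn about z gives the same grasp; the last joint's range is limited). The gripper opens to 87 mm and grips with 3 to 60 N. Pads are 19 mm wide; open, the fingers measure 117 mm over their backs; the gripper's body (75 mm by 190 mm) begins 51 mm behind the grasp point.
Start: joints at [-59.553, 22.042, 0.453, 0, -68.411, -14.817], TCP at [0.168, -0.602, 0.223] pointing down, gripper open.
Joint ranges: [-179.83, 179.83], [-69.29, 118.12], [-61.27, 80.66], [-181.25, 117.63], [-171.15, -9.14], [-177.46, 177.46]. Speed limits (degrees/s): [159.86, 159.86, 180, 180, 180, 180].

## Interface

Orientations are given as a 3x3 rotation matrix whose columns are the frame's x, y, z axes.
In Python, from station import r, capture, workorder gives the robot as it stands. The module is installed in compiled form; this text tells all that it offers.
- The arm moves only by the shell command python3 -m crank 'ROWS'. ROWS is JSON, a list of rows, each an object with "delta_rot": the turn, a rotation vector about the tool's x, y, z in rad, a list of three; "linear": the shift along the tool's x, y, z in m, a list of three; "gripper": the opening in per cent of the stroke, from 0 (shut) to 100 (fully open). A call has 1 to 10 rows; each row shifts and turns the commanded pose from where the row before left it, along the tool's axes as they then stand; what a row does not reach is not made up. A row lasts 1/8 s, in which the tool goes at most 62.5 mm and 10.7 degrees, less where a joint would pass 70% of its speed; a pose out of reach is approached as far as the arm can. A call is refused whole if a number of a shift passes 0.0625 or a number of a turn 0.188, either way. A call with a gripper value outside its range is refused whole. The fingers move at their own pace and stop on an object; the grip force is fixed at half the most. Time passes only in rows, so rows that do not move let the fingers close. It gives the time, the measured TCP pose, the force and the opening at its end, in the units of the state.
- r.sense(): the state, without advancing time (a new reading comes with each control period).
- capture(name): name is "scene" or "side" or "wrist"; returns a dict with "img" (384x512x3 uint8, blue, green, red), "fx", "fy", "cx", "cy" (pixels), "dist_coeffs" ([k1, k2, p1, p2, k3] as OpenCV has them; the pictures are not rectified), "world_from_camera" (4x4, takes a point from camera to world coordinates). Camera axes: x right, y down, z forward; pixel columns grow to the right and rows downward; lengths in m; the calibration is good to about 2 mm. A picture is of the moment at which its call begins. There is no depth.
- workorder.finish_job(): hands the job in, once; it reports no verdict.
The state is a dict: "time_s": time; "joints": joint angles; "joint_velocities": joint speeds; "effort": joint torques, N m; "tcp_pos": TCP position; "ee_rot": TCP orientation; "wrist_force": force on the tool from outside, world axes, zero at the start; "moment": the same for the moment, N m; "gripper_width": opening from 0.0 (shut) to 1.0 (fully open).
Only numpy, scipy, OpenCV 4.12 (cv2) and the standard library are available. Lean on these libraries where they do the work, as an engineer would, in place of code of your own. Each camera call takes 0.05 s, during which the arm holds its last target.

## Task

Take the stack of four apart and set the spool, the jar, the square tin and the round box each in the dark wooden rest made for its shape and size, sitting flat in the well, with nothing left stacked. Keep every piece upright, set it down rather than letting it drop, and do not disturb the drinking glass.

Things in the scene. Friction and masses are not known exactly. Their poses are not given: they have to be found in the camera images.
- spool_mid (a point): Thread spool: black thread with brown wooden ends, upright, 24 mm diameter, about 30 g, 34 mm high, the top of the stack at the start, standing on the jar. Closed, solid, loose. The point is its centre, half-way up (17 mm above its underside); z is its upright axis.
- jar_mid (a point): White plastic lidded round jar, 40 mm diameter, about 50 g, 32 mm high, second from the top, standing on the tin. Closed, solid, loose. The point is its centre, half-way up (16 mm above its underside); z is its upright axis.
- tin_mid (a point): Square aluminium tin, 46 x 46 mm, about 80 g; its sides run along its x and y axes, 28 mm high, third from the top, standing on the round box. Closed, solid, loose. The point is its centre, half-way up (14 mm above its underside); z is its upright axis.
- box_mid (a point): Round pale wooden lidded box, 66 mm diameter, about 120 g, 36 mm high, the bottom of the stack, standing on a 4 mm thick dark coaster. Closed, solid, loose. The point is its centre, half-way up (18 mm above its underside); z is its upright axis.
- rest_small_floor (a point): Dark wooden rest lying fixed on the table for the spool: a flat disc of 54 mm diameter with a shallow, grey-lined, round, 40 mm diameter well. The point is the centre of the well's floor, 6 mm above the table; the rim is 7 mm wide and stands 4 mm above that floor. z up.
- rest_medium_floor (a point): Dark wooden rest lying fixed on the table for the jar: a flat disc of 72 mm diameter with a shallow, grey-lined, round, 58 mm diameter well. The point is the centre of the well's floor, 6 mm above the table; the rim is 7 mm wide and stands 4 mm above that floor. z up.
- rest_square_floor (a point): Dark wooden rest lying fixed on the table for the tin: a flat square of 76 mm with a shallow, grey-lined, square, 62 x 62 mm well. The point is the centre of the well's floor, 6 mm above the table; the rim is 7 mm wide and stands 4 mm above that floor. z up. The sides run along its x and y axes.
- rest_large_floor (a point): Dark wooden rest lying fixed on the table for the box: a flat disc of 98 mm diameter with a shallow, grey-lined, round, 84 mm diameter well. The point is the centre of the well's floor, 6 mm above the table; the rim is 7 mm wide and stands 4 mm above that floor. z up.
- glass_mid (a point): Stemmed drinking glass, loose, 150 mm tall, bowl 66 mm and foot 60 mm in diameter, standing at the far left or far right of the rests (a low black pot, 50 mm wide and 28 mm high, stands on the other side), not to be moved. The point is half-way up it. Everything else lying between the rests (scissors, pencil, tweezers) is less than 10 mm high; the looms and the plate lie beyond and beside the work area.

How it is judged:
By the outcome, as a careful person would: the job done as asked, in the order asked, and still so for the second after the job is handed in, with the robot touching nothing.
It also fails if it takes over 131 s, if anything falls off the work surface, if the arm or the gripper's body presses on something with over 40 N, if the wrist force passes 120 N, or if a joint passes its speed limit or range.

## Working session

There is one attempt and no reset: what is moved stays moved. The work goes in short steps, Python scripts to look and compute and a shell command to move; the robot and the scene stay as the last step left them, time stands still between calls to the robot, and variables do not carry over. Pictures are saved under pics/ and viewed, and the job is handed in when it is done.

```bash
mkdir -p pics; python3 - <<'E'
from station import r,capture
import cv2,numpy as np
s=r.sense();print({k:np.round(v,3).tolist() for k,v in s.items()}, r.grip_point_offset)
for n in ["scene","side","wrist"]:
    c=capture(n);cv2.imwrite(f"pics/{n}0.png",c["img"]);print(n,c["fx"],c["fy"],c["cx"],c["cy"],c["dist_coeffs"],np.round(c["world_from_camera"],4).tolist())
E
```

```text
{'time_s': 0.0, 'joints': [-59.553, 22.092, 0.379, -0.028, -68.412, -14.818], 'joint_velocities': [-0.038, -0.053, -0.044, 0.059, -0.018, 0.051], 'effort': [0.0, -39.066, 18.741, 4.22, 0.011, -0.0], 'tcp_pos': [0.168, -0.601, 0.221], 'ee_rot': [[-0.963, -0.269, -0.001], [-0.269, 0.963, 0.002], [0.0, 0.002, -1.0]], 'wrist_force': [0.064, 0.579, 0.146], 'moment': [0.039, -0.045, -0.031], 'gripper_width': 1.001} -0.0187
scene 408.51096453292257 408.51096453292257 248.43547312766154 194.09713443685496 [-0.11568662  0.          0.          0.          0.        ] [[-0.1772, 0.6113, -0.7713, 1.2678], [0.9841, 0.1175, -0.133, 0.1498], [0.0093, -0.7827, -0.6224, 0.6776], [0.0, 0.0, 0.0, 1.0]]
side 368.0331386745309 368.0331386745309 253.91858186428962 190.00061088802664 [-0.09144045  0.          0.          0.          0.        ] [[-0.9961, -0.0384, 0.08, 0.4805], [-0.0872, 0.588, -0.8042, 0.6839], [-0.0162, -0.808, -0.589, 0.5842], [0.0, 0.0, 0.0, 1.0]]
wrist 343.46700983722116 343.46700983722116 252.65027284855714 189.39517506848654 [-0.07603085  0.          0.          0.          0.        ] [[-0.2702, 0.9236, 0.2719, 0.0935], [0.9628, 0.2585, 0.0789, -0.6237], [0.0026, 0.2831, -0.9591, 0.3834], [0.0, 0.0, 0.0, 1.0]]
```

View pics/scene0.png

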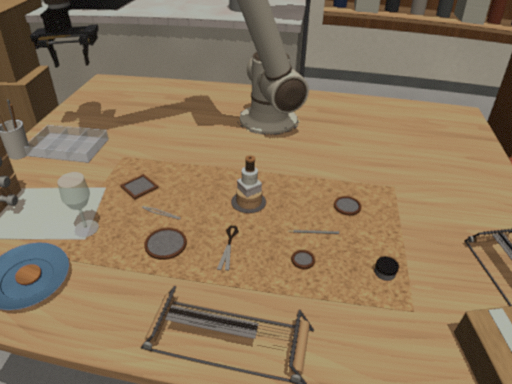

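View pics/side0.png

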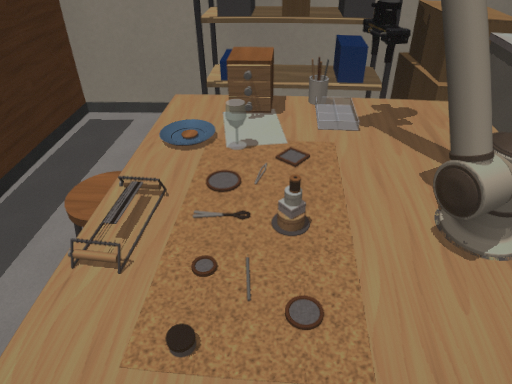

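View pics/wrist0.png

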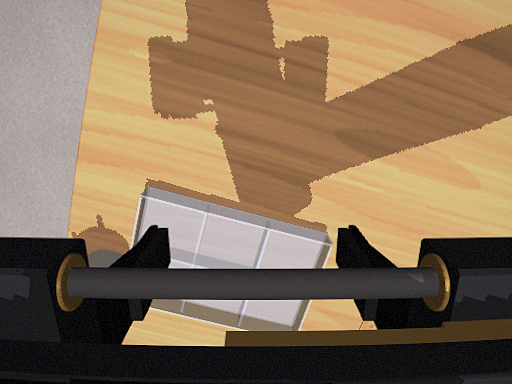

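The scene view shows the stack at about (249,185), the square rest at (140,187), the large rest at (166,243), the medium rest at (347,205), the small rest at (303,260), the glass at (80,205) and the pot at (387,268). The side view agrees. The wrist camera does not see the work area yet.

```bash
cat > h.py <<'E'
import numpy as np,cv2
from station import r,capture
def ray(c,uv):
    K=np.array([[c["fx"],0,c["cx"]],[0,c["fy"],c["cy"]],[0,0,1.]])
    p=cv2.undistortPoints(np.array(uv,float).reshape(-1,1,2),K,np.array(c["dist_coeffs"]))[:,0]
    T=np.array(c["world_from_camera"]);d=np.c_[p,np.ones(len(p))]@T[:3,:3].T
    return T[:3,3],d
def onz(c,uv,z):
    o,d=ray(c,uv);t=(z-o[2])/d[:,2];return o+d*t[:,None]
def proj(c,P):
    K=np.array([[c["fx"],0,c["cx"]],[0,c["fy"],c["cy"]],[0,0,1.]])
    T=np.linalg.inv(np.array(c["world_from_camera"]))
    return cv2.projectPoints(np.array(P,float).reshape(-1,1,3),cv2.Rodrigues(T[:3,:3])[0],T[:3,3],K,np.array(c["dist_coeffs"]))[0][:,0]
E
python3 - <<'E'
from h import *
S=capture("scene");D=capture("side")
import pickle
pickle.dump((S,D),open("init.pkl","wb"))
for n,c,b in (("a",S,(205,145,295,215)),("b",D,(255,165,330,240))):
    x0,y0,x1,y1=b;cv2.imwrite(f"pics/crop_{n}.png",cv2.resize(c["img"][y0:y1,x0:x1],None,fx=8,fy=8,interpolation=cv2.INTER_NEAREST))
# rest masks: dark, low in image
for n,c in (("scene",S),("side",D)):
    g=cv2.cvtColor(c["img"],cv2.COLOR_BGR2HSV)
    m=(g[...,2]<115).astype(np.uint8)*255
    cs,_=cv2.findContours(m,cv2.RETR_EXTERNAL,cv2.CHAIN_APPROX_NONE)
    for k in cs:
        if 150<cv2.contourArea(k)<3000:
            h=cv2.convexHull(k)[:,0]
            P=onz(c,h,0.008)[:,:2].astype(np.float32)
            # area centroid on plane
            M=cv2.moments((P*1e4).astype(np.float32).reshape(-1,1,2));
            (cx,cy),(w,hh),a=cv2.minAreaRect(P*1000)
            if 40<max(w,hh)<120: print(n,k[:,0].mean(0).round(),"centroid",np.round([M['m10']/M['m00']/10,M['m01']/M['m00']/10],1),"rect",np.round([cx,cy,w,hh,a],1))
E
```

```text
scene [386. 268.] centroid [634.9 347.4] rect [634.6 347.8  50.7  72.5  63.3]
scene [303. 259.] centroid [642.4 165.4] rect [642.6 164.9  57.2  51.    5.7]
scene [165. 243.] centroid [ 651.  -149.1] rect [ 650.1 -148.6  101.8   94.    21.2]
scene [347. 206.] centroid [435.6 264.1] rect [435.3 263.9  70.   73.8  59.6]
scene [248. 204.] centroid [472.3  12.1] rect [476.2  11.9  74.4  88.1   7.2]
scene [139. 187.] centroid [ 460.3 -291.4] rect [ 460.2 -291.9   82.6   77.7   53.8]
side [182. 341.] centroid [644.6 344.2] rect [644.7 343.8  54.7  69.3  37.6]
side [  5. 336.] centroid [971.9 369.4] rect [973.7 377.1  33.1  65.9   4.7]
side [304. 313.] centroid [433.8 269.8] rect [434.2 270.1  72.1  74.6  15.8]
side [204. 266.] centroid [639.6 170.7] rect [639.6 170.5  54.2  59.5  12.6]
side [291. 225.] centroid [460.9  24.8] rect [460.3  28.3  76.1  94.6  87.4]
side [223. 181.] centroid [ 647.4 -142.4] rect [ 647.7 -142.7   96.1  106.8   14.7]
side [292. 157.] centroid [ 457.  -283.1] rect [ 457.2 -283.5   87.9   85.8   53.7]
```

```bash
sleep 1; ls pics
```

```text
crop_a.png
crop_b.png
scene0.png
side0.png
wrist0.png
```

View pics/crop_a.png

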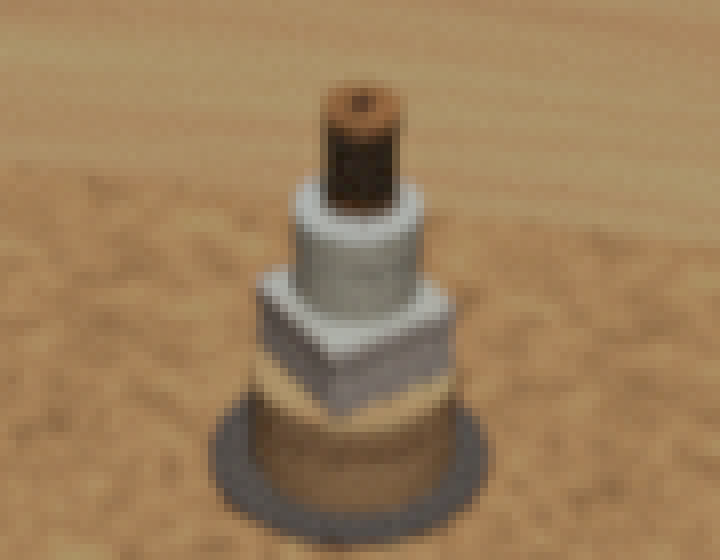

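View pics/crop_b.png

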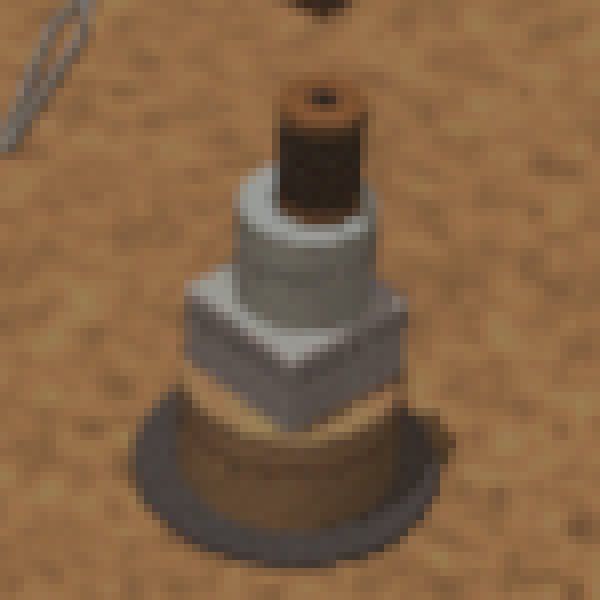

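The crops show the stack clearly: spool top centre at scene (249.6,157.6) and side (294.9,177). The tin's top corners and the jar's top ellipse are readable too.

```bash
python3 - <<'E'
from h import *
import pickle
S,D=pickle.load(open("init.pkl","rb"))
a=lambda p:[(x/8+205-.5,y/8+145-.5) for x,y in p]
b=lambda p:[(x/8+255-.5,y/8+165-.5) for x,y in p]
f=lambda n,s,d,z:print(n,(onz(S,a(s),z)*1000).round(1)[:,:2].tolist(),(onz(D,b(d),z)*1000).round(1)[:,:2].tolist())
f("spool",[(361,103)],[(323,100)],.134)
f("jar",[(358,208)],[(307,203)],.100)
f("tin L F R",[(258,276),(335,350),(453,297)],[(187,287),(293,362),(406,303)],.068)
# triangulate spool top
o1,d1=ray(S,a([(361,103)]));o2,d2=ray(D,b([(323,100)]));d1=d1[0];d2=d2[0]
A=np.c_[d1,-d2];t=np.linalg.lstsq(A,o2-o1,rcond=None)[0];print(o1+d1*t[0],o2+d2*t[1])
f("coaster",[(212,455),(489,455),(350,545)],[(133,460),(447,460),(293,567)],.004)
f("boxside at bottom front",[(354,515)],[(291,528)],.004)
f("coaster c",[(350,455)],[(293,460)],.004)
G=lambda n,s,d,z:print(n,(onz(S,[s],z)*1000).round(1),(onz(D,[d],z)*1000).round(1))
G("glass foot",(86.5,228),(238,145),.003)
E
```

```text
spool [[453.4, 11.2]] [[456.8, 15.5]]
jar [[460.1, 11.9]] [[459.6, 16.7]]
tin L F R [[457.8, -20.1], [490.6, 10.5], [457.1, 41.8]] [[492.3, 15.7], [461.9, 47.7], [430.0, 19.1]]
[0.45518226 0.01154093 0.13520652] [0.45668465 0.01330673 0.13250573]
coaster [[471.3, -33.1], [454.4, 55.0], [506.5, 18.6]] [[506.9, 18.4], [413.4, 12.2], [458.9, 61.8]]
boxside at bottom front [[492.0, 17.3]] [[459.6, 45.3]]
coaster c [[462.9, 10.8]] [[459.2, 15.2]]
glass foot [[ 636.5 -357.8    3. ]] [[ 632.3 -352.2    3. ]]
```

```bash
cat >> h.py <<'E'
def plan(p,yaw):
    """target TCP position (m) and world angle of tool y (deg): give turn, and shift in tool axes after turning"""
    s=r.sense();R=np.array(s["ee_rot"]);a=np.radians(yaw)
    y=np.array([np.cos(a),np.sin(a),0]);z=np.array([0,0,-1.]);x=np.cross(y,z)
    Rt=np.c_[x,y,z];rv=cv2.Rodrigues(R.T@Rt)[0].ravel()
    print("t",round(s["time_s"],2),"tcp",np.round(s["tcp_pos"],4),"F",np.round(s["wrist_force"],1),"g",round(s["gripper_width"],3),"turn",rv.round(4),"shift",(Rt.T@(np.array(p)-s["tcp_pos"])).round(4))
E
python3 -c "
from h import *
plan((.455,.013,.26),134)"; which crank; python3 -m crank '[{"delta_rot":[0,0,-0.165],"linear":[0,0,0],"gripper":100},{"delta_rot":[0,0,-0.165],"linear":[0,0,0],"gripper":100},{"delta_rot":[0,0,-0.165],"linear":[0,0,0],"gripper":100},{"delta_rot":[0,0,0],"linear":[-0.05,0.02,-0.005],"gripper":100},{"delta_rot":[0,0,0],"linear":[-0.05,0.02,-0.005],"gripper":100},{"delta_rot":[0,0,0],"linear":[-0.05,0.02,-0.005],"gripper":100},{"delta_rot":[0,0,0],"linear":[-0.05,0.02,-0.005],"gripper":100},{"delta_rot":[0,0,0],"linear":[-0.05,0.02,-0.005],"gripper":100},{"delta_rot":[0,0,0],"linear":[-0.05,0.02,-0.005],"gripper":100},{"delta_rot":[0,0,0],"linear":[-0.05,0.02,-0.005],"gripper":100}]'; python3 -c "
from h import *
plan((.455,.013,.26),134)"
```

```text
t 0.25 tcp [ 0.1683 -0.6016  0.222 ] F [ 0.4  0.  -0.5] g 1.0 turn [ 1.000e-03  2.000e-04 -4.952e-01] shift [-0.6332  0.243  -0.038 ]
time_s: 1.5
tcp_pos: [0.3234, -0.2565, 0.2579]
ee_rot: [[-0.72, -0.694, 0.001], [-0.694, 0.72, -0.0], [-0.0, -0.001, -1.0]]
wrist_force: [0.6, -0.1, 0.6]
gripper_width: 0.998
t 1.5 tcp [ 0.3234 -0.2565  0.2579] F [ 0.6 -0.1  0.6] g 0.998 turn [-0.0008  0.0005 -0.0004] shift [-0.2819  0.1024 -0.0021]which: no crank in (/usr/local/sbin:/usr/local/bin:/usr/sbin:/usr/bin:/sbin:/bin)
```

```bash
python3 -m crank '[{"delta_rot":[0,0,0],"linear":[-0.047,0.017,0],"gripper":100},{"delta_rot":[0,0,0],"linear":[-0.047,0.017,0],"gripper":100},{"delta_rot":[0,0,0],"linear":[-0.047,0.017,0],"gripper":100},{"delta_rot":[0,0,0],"linear":[-0.047,0.017,0],"gripper":100},{"delta_rot":[0,0,0],"linear":[-0.047,0.017,0],"gripper":100},{"delta_rot":[0,0,0],"linear":[-0.047,0.017,0],"gripper":100},{"delta_rot":[0,0,0],"linear":[0,0,0],"gripper":100},{"delta_rot":[0,0,0],"linear":[0,0,0],"gripper":100}]'; python3 -c "
from h import *
plan((.455,.013,.26),134)
c=capture('wrist');cv2.imwrite('pics/wrist1.png',cv2.resize(c['img'][60:300,130:400],None,fx=2.5,fy=2.5,interpolation=cv2.INTER_NEAREST))
import pickle;pickle.dump(c,open('w1.pkl','wb'))
print(proj(c,[(.455,.013,.134),(.46,.014,.1),(.46,.014,.068)]))"
```

```text
time_s: 2.5
tcp_pos: [0.4546, 0.0112, 0.2573]
ee_rot: [[-0.719, -0.695, -0.001], [-0.695, 0.719, -0.0], [0.001, 0.0, -1.0]]
wrist_force: [-0.4, -1.8, 0.0]
gripper_width: 1.003
t 2.5 tcp [0.4546 0.0112 0.2573] F [-0.4 -1.8  0. ] g 1.003 turn [ 0.0004 -0.0008  0.0003] shift [-0.0015  0.0011 -0.0027]
[[254.55711594 184.76531485]
 [251.45548596 179.51474422]
 [251.52838937 171.74117179]]
```

View pics/wrist1.png

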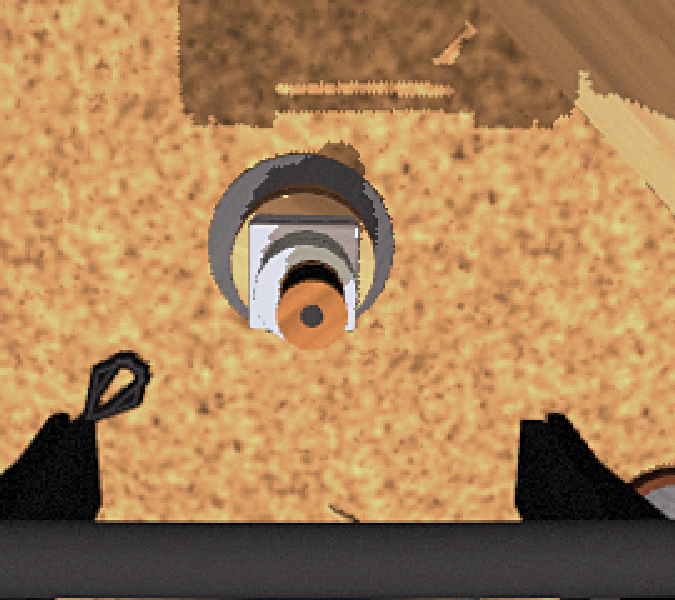

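The wrist view is well aligned with the stack. The spool centre is at (254.5,185.7), where the fixed cameras predicted (254.6,184.8), and the tin's sides run parallel to the image axes.

```bash
python3 -c "
from h import *
import pickle;c=pickle.load(open('w1.pkl','rb'))
f=lambda x,y:(x/2.5+130-.3,y/2.5+60-.3)
print('spool',onz(c,[f(312,315)],.134).round(4))
print('tin back corners',onz(c,[f(249,226),f(358,226)],.068).round(4))
print('tin left line',onz(c,[f(249,226),f(249,326)],.068).round(4))
print('jar L/R/back',onz(c,[f(258,285),f(355,285),f(306,243)],.1).round(4))
plan((.455,.0125,.107),134)
"
```

```text
spool [[0.4556 0.0135 0.134 ]]
tin back corners [[ 0.4594 -0.0185  0.068 ]
 [ 0.4281  0.0139  0.068 ]]
tin left line [[ 0.4594 -0.0185  0.068 ]
 [ 0.491   0.0109  0.068 ]]
jar L/R/back [[ 0.4682 -0.0027  0.1   ]
 [ 0.4424  0.0239  0.1   ]
 [ 0.4437 -0.0009  0.1   ]]
t 2.55 tcp [0.4545 0.0107 0.2574] F [ 0.6  0.9 -0.2] g 0.998 turn [ 0.0003 -0.0005 -0.0006] shift [-0.0016  0.0009  0.1504]
```

```bash
python3 -m crank '[{"delta_rot":[0,0,0],"linear":[-0.002,0.002,0.03],"gripper":100},{"delta_rot":[0,0,0],"linear":[0,0,0.04],"gripper":100},{"delta_rot":[0,0,0],"linear":[0,0,0.04],"gripper":80},{"delta_rot":[0,0,0],"linear":[0,0,0.025],"gripper":70},{"delta_rot":[0,0,0],"linear":[0,0,0.015],"gripper":60},{"delta_rot":[0,0,0],"linear":[0,0,0],"gripper":50},{"delta_rot":[0,0,0],"linear":[0,0,0],"gripper":40}]'; python3 -c "
from h import *
plan((.4556,.0133,.107),134)
c=capture('wrist');cv2.imwrite('pics/wrist2.png',c['img'])"
```

```text
time_s: 3.42
tcp_pos: [0.4555, 0.0136, 0.1084]
ee_rot: [[-0.72, -0.694, 0.002], [-0.694, 0.72, 0.0], [-0.001, -0.001, -1.0]]
wrist_force: [0.4, -0.3, 0.1]
gripper_width: 0.51
t 3.42 tcp [0.4555 0.0136 0.1084] F [ 0.4 -0.3  0.1] g 0.51 turn [-0.0008  0.0013 -0.001 ] shift [ 0.0001 -0.0003  0.0014]
```

View pics/wrist2.png

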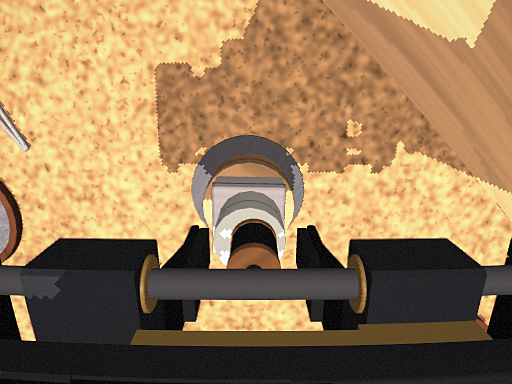

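The spool at (254,250) sits centred between the fingers (inner edges at about x=208 and x=300). I'll close and lift a little.

```bash
python3 -m crank '[{"delta_rot":[0,0,0],"linear":[0,0,0],"gripper":32},{"delta_rot":[0,0,0],"linear":[0,0,0],"gripper":28},{"delta_rot":[0,0,0],"linear":[0,0,0],"gripper":20},{"delta_rot":[0,0,0],"linear":[0,0,0],"gripper":15},{"delta_rot":[0,0,0],"linear":[0,0,0],"gripper":10},{"delta_rot":[0,0,0],"linear":[0,0,0],"gripper":10},{"delta_rot":[0,0,0],"linear":[0,0,-0.006],"gripper":10},{"delta_rot":[0,0,0],"linear":[0,0,-0.02],"gripper":10},{"delta_rot":[0,0,0],"linear":[0,0,-0.04],"gripper":10},{"delta_rot":[0,0,0],"linear":[0,0,-0.03],"gripper":10}]'; python3 -c "
from h import *
plan((.641,.168,.20),134)
for n in ('wrist','side'):
  c=capture(n);cv2.imwrite('pics/%s3.png'%n,c['img'])"
```

```text
time_s: 4.72
tcp_pos: [0.4552, 0.014, 0.205]
ee_rot: [[-0.719, -0.695, 0.001], [-0.695, 0.719, 0.0], [-0.001, -0.0, -1.0]]
wrist_force: [0.2, 1.0, -0.3]
gripper_width: 0.268
t 4.72 tcp [0.4552 0.014  0.205 ] F [ 0.2  1.  -0.3] g 0.268 turn [-0.0004  0.0007 -0.0001] shift [-0.2406 -0.0183  0.005 ]
```

View pics/wrist3.png

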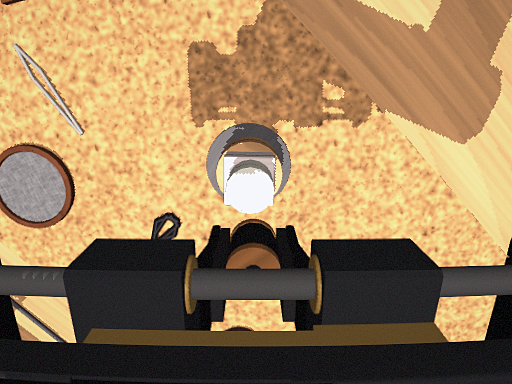

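View pics/side3.png

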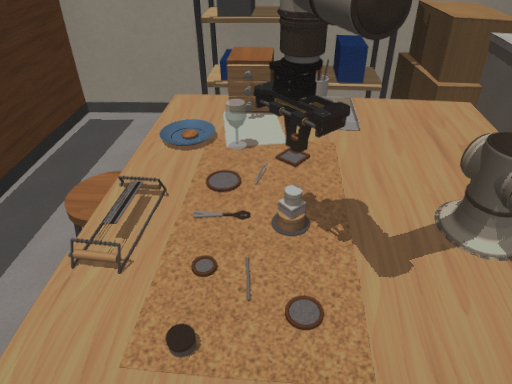

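The spool is held upright between the fingers at wrist (252,245). The jar, tin and box are still stacked, at side (291,210). Moving over the small rest.

```bash
python3 -m crank '[{"delta_rot":[0,0,0],"linear":[-0.02,-0.002,0],"gripper":10},{"delta_rot":[0,0,0],"linear":[-0.04,-0.003,0],"gripper":10},{"delta_rot":[0,0,0],"linear":[-0.04,-0.003,0],"gripper":10},{"delta_rot":[0,0,0],"linear":[-0.04,-0.003,0],"gripper":10},{"delta_rot":[0,0,0],"linear":[-0.04,-0.003,0],"gripper":10},{"delta_rot":[0,0,0],"linear":[-0.04,-0.003,0],"gripper":10},{"delta_rot":[0,0,0],"linear":[-0.02,-0.001,0],"gripper":10},{"delta_rot":[0,0,0],"linear":[0,0,0],"gripper":10}]'; cat >> h.py <<'E'
def rests(c,name,zp=0.008,th=110):
    """dark-brown rim + grey well: find blobs, print centre on plane"""
    im=c["img"].astype(int);g=cv2.cvtColor(c["img"],cv2.COLOR_BGR2HSV)
    m=((g[...,1]<110)|(g[...,2]<115)).astype(np.uint8)*255
    cs,_=cv2.findContours(m,cv2.RETR_CCOMP,cv2.CHAIN_APPROX_NONE)
    for k in cs:
        if 250<cv2.contourArea(k)<40000:
            h=cv2.convexHull(k)[:,0]
            P=onz(c,h,zp)[:,:2].astype(np.float32)*1000
            M=cv2.moments(P.reshape(-1,1,2)-P.mean(0))
            cc=np.array([M['m10'],M['m01']])/M['m00']+P.mean(0)
            q=cv2.minAreaRect(P);print(name,"px",k[:,0].mean(0).round(),"cen",cc.round(1),"rect c",np.round(q[0],1),"size",np.round(q[1],1),"ang",round(q[2],1))
E
python3 -c "
from h import *
plan((.641,.168,.20),134)
c=capture('wrist');cv2.imwrite('pics/wrist4.png',c['img']);rests(c,'w')"
```

```text
time_s: 5.82
tcp_pos: [0.6408, 0.1691, 0.2002]
ee_rot: [[-0.719, -0.695, -0.004], [-0.695, 0.719, -0.002], [0.004, 0.001, -1.0]]
wrist_force: [0.7, 0.8, -0.0]
gripper_width: 0.265
t 5.83 tcp [0.6408 0.1691 0.2002] F [ 0.7  0.8 -0. ] g 0.265 turn [ 0.0014 -0.0039  0.0007] shift [ 0.0006 -0.0009  0.0002]
w px [505. 213.] cen [476.9 410.8] rect c [482.5 411.7] size [60.4 27.1] ang 57.1
w px [252. 164.] cen [640.1 166.6] rect c [640.5 166.6] size [40.6 40.6] ang 55.8
w px [333. 116.] cen [546.6 192.8] rect c [548.5 190.7] size [ 16.  109.4] ang 8.9
w px [463. 310.] cen [588.1 492.1] rect c [586.6 493.2] size [15.5 95.6] ang 5.8
w px [487. 304.] cen [561.9 502.1] rect c [565.8 501.6] size [33.  29.7] ang 43.0
w px [253. 260.] cen [719.3 245. ] rect c [718.1 243.4] size [28.1 63.6] ang 44.0
w px [460.  89.] cen [433.7 264.7] rect c [433.3 264.8] size [72.1 74.3] ang 21.1
w px [136.  40.] cen [637.9  -0.7] rect c [638.1  -5.5] size [ 47.2 131.6] ang 87.7
```

View pics/wrist4.png

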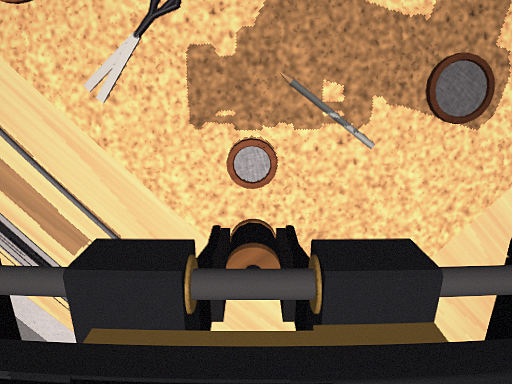

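The small rest's well is at wrist (252,164), which gives (640.3,166.6) mm with a 40.6 mm diameter, matching the 40 mm given. Descending.

```bash
python3 -m crank '[{"delta_rot":[0,-0.004,0],"linear":[0.001,-0.001,0.02],"gripper":10},{"delta_rot":[0,0,0],"linear":[0,0,0.04],"gripper":10},{"delta_rot":[0,0,0],"linear":[0,0,0.04],"gripper":10},{"delta_rot":[0,0,0],"linear":[0,0,0.04],"gripper":10},{"delta_rot":[0,0,0],"linear":[0,0,0.025],"gripper":10},{"delta_rot":[0,0,0],"linear":[0,0,0.012],"gripper":10},{"delta_rot":[0,0,0],"linear":[0,0,0],"gripper":10},{"delta_rot":[0,0,0],"linear":[0,0,0],"gripper":10}]'; python3 -c "
from h import *
plan((.6405,.167,.0145),134)"
```

```text
time_s: 6.88
tcp_pos: [0.6415, 0.1671, 0.028]
ee_rot: [[-0.719, -0.695, 0.005], [-0.695, 0.719, 0.004], [-0.006, -0.001, -1.0]]
wrist_force: [-0.2, 0.0, 0.3]
gripper_width: 0.268
t 6.88 tcp [0.6415 0.1671 0.028 ] F [-0.2  0.   0.3] g 0.268 turn [-0.001   0.0063  0.0001] shift [0.0008 0.0006 0.0135]
```

```bash
for i in 1 2; do python3 -m crank '[{"delta_rot":[0,0,0],"linear":[0,0,0],"gripper":10},{"delta_rot":[0,0,0],"linear":[0,0,0],"gripper":10}]'; done; python3 -c "
from h import *
plan((.6405,.167,.0145),134)"
```

```text
time_s: 7.12
tcp_pos: [0.641, 0.167, 0.0275]
ee_rot: [[-0.719, -0.695, 0.004], [-0.695, 0.719, 0.004], [-0.006, -0.0, -1.0]]
wrist_force: [-0.3, -0.9, -1.0]
gripper_width: 0.268
time_s: 7.38
tcp_pos: [0.6407, 0.1668, 0.0267]
ee_rot: [[-0.719, -0.695, 0.003], [-0.695, 0.719, 0.003], [-0.004, -0.0, -1.0]]
wrist_force: [0.6, 0.9, -0.2]
gripper_width: 0.268
t 7.38 tcp [0.6407 0.1668 0.0267] F [ 0.6  0.9 -0.2] g 0.268 turn [-0.      0.0041 -0.0001] shift [0.     0.0003 0.0122]
```

```bash
python3 -m crank '[{"delta_rot":[0,0.004,0],"linear":[0,0,0.005],"gripper":10},{"delta_rot":[0,0,0],"linear":[0,0,0.003],"gripper":10},{"delta_rot":[0,0,0],"linear":[0,0,0.0],"gripper":10},{"delta_rot":[0,0,0],"linear":[0,0,0],"gripper":10}]'; python3 -m crank '[{"delta_rot":[0,0,0],"linear":[0,0,0.001],"gripper":10},{"delta_rot":[0,0,0],"linear":[0,0,0.001],"gripper":10},{"delta_rot":[0,0,0],"linear":[0,0,0.0],"gripper":10},{"delta_rot":[0,0,0],"linear":[0,0,0],"gripper":10}]';python3 -c "
from h import *
plan((.6405,.167,.0145),134)
c=capture('side');cv2.imwrite('pics/side5.png',cv2.resize(c['img'][200:300,150:260],None,fx=6,fy=6,interpolation=cv2.INTER_NEAREST))"
```

```text
time_s: 7.88
tcp_pos: [0.6407, 0.1668, 0.0185]
ee_rot: [[-0.719, -0.695, -0.0], [-0.695, 0.719, -0.0], [0.0, -0.0, -1.0]]
wrist_force: [0.6, 0.7, -0.4]
gripper_width: 0.27
time_s: 8.38
tcp_pos: [0.6407, 0.1668, 0.0166]
ee_rot: [[-0.719, -0.695, 0.0], [-0.695, 0.719, 0.0], [-0.0, -0.0, -1.0]]
wrist_force: [0.6, -0.2, -0.3]
gripper_width: 0.269
t 8.38 tcp [0.6407 0.1668 0.0166] F [ 0.6 -0.2 -0.3] g 0.269 turn [-0.      0.0001 -0.0001] shift [0.     0.0003 0.0021]
```

View pics/side5.png

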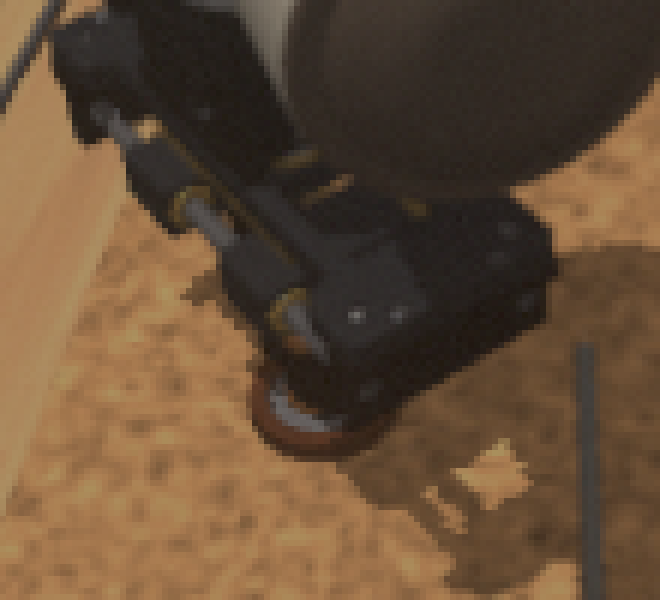

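The gripper is over the small rest at about (205,270), and the spool is not quite in contact. I'll creep down until the force rises.

```bash
python3 -m crank '[{"delta_rot":[0,0,0],"linear":[0,0,0.001],"gripper":10},{"delta_rot":[0,0,0],"linear":[0,0,0],"gripper":10},{"delta_rot":[0,0,0],"linear":[0,0,0],"gripper":10}]'; python3 -m crank '[{"delta_rot":[0,0,0],"linear":[0,0,0.0007],"gripper":10},{"delta_rot":[0,0,0],"linear":[0,0,0],"gripper":10},{"delta_rot":[0,0,0],"linear":[0,0,0],"gripper":10}]'; python3 -m crank '[{"delta_rot":[0,0,0],"linear":[0,0,0.0007],"gripper":10},{"delta_rot":[0,0,0],"linear":[0,0,0],"gripper":10},{"delta_rot":[0,0,0],"linear":[0,0,0],"gripper":10}]'
```

```text
time_s: 8.8
tcp_pos: [0.6407, 0.1668, 0.0155]
ee_rot: [[-0.719, -0.695, -0.0], [-0.695, 0.719, -0.0], [0.0, -0.0, -1.0]]
wrist_force: [1.0, -0.1, -0.3]
gripper_width: 0.27
time_s: 9.18
tcp_pos: [0.6407, 0.1668, 0.0148]
ee_rot: [[-0.719, -0.695, 0.0], [-0.695, 0.719, -0.0], [0.0, -0.0, -1.0]]
wrist_force: [-0.7, 0.2, -1.2]
gripper_width: 0.27
time_s: 9.55
tcp_pos: [0.6407, 0.1668, 0.0141]
ee_rot: [[-0.719, -0.695, -0.0], [-0.695, 0.719, -0.0], [0.0, 0.0, -1.0]]
wrist_force: [0.0, 0.5, -0.7]
gripper_width: 0.267
```

```bash
for i in 1; do python3 -m crank '[{"delta_rot":[0,0,0],"linear":[0,0,0.0007],"gripper":10},{"delta_rot":[0,0,0],"linear":[0,0,0],"gripper":10},{"delta_rot":[0,0,0],"linear":[0,0,0],"gripper":10}]'; python3 -m crank '[{"delta_rot":[0,0,0],"linear":[0,0,0.0007],"gripper":10},{"delta_rot":[0,0,0],"linear":[0,0,0],"gripper":10},{"delta_rot":[0,0,0],"linear":[0,0,0],"gripper":10}]'; done
```

```text
time_s: 9.93
tcp_pos: [0.6408, 0.1668, 0.0139]
ee_rot: [[-0.719, -0.695, 0.0], [-0.695, 0.719, 0.0], [-0.0, -0.0, -1.0]]
wrist_force: [-1.7, -0.7, 3.2]
gripper_width: 0.268
time_s: 10.3
tcp_pos: [0.6408, 0.1668, 0.0139]
ee_rot: [[-0.719, -0.695, 0.0], [-0.695, 0.719, -0.0], [-0.0, -0.0, -1.0]]
wrist_force: [-2.5, -0.3, 6.7]
gripper_width: 0.268
```

Contact at TCP z 13.9 mm. I'll ease off and open gently, then rise.

```bash
python3 -m crank '[{"delta_rot":[0,0,0],"linear":[0,0,-0.0007],"gripper":10},{"delta_rot":[0,0,0],"linear":[0,0,0],"gripper":26},{"delta_rot":[0,0,0],"linear":[0,0,0],"gripper":30},{"delta_rot":[0,0,0],"linear":[0,0,0],"gripper":40},{"delta_rot":[0,0,0],"linear":[0,0,0],"gripper":50},{"delta_rot":[0,0,0],"linear":[0,0,-0.01],"gripper":55},{"delta_rot":[0,0,0],"linear":[0,0,-0.03],"gripper":60},{"delta_rot":[0,0,0],"linear":[0,0,-0.05],"gripper":100},{"delta_rot":[0,0,0],"linear":[0,0,-0.06],"gripper":100},{"delta_rot":[0,0,0],"linear":[0,0,-0.04],"gripper":100}]';python3 -c "
from h import *
plan((.459,.0135,.22),134)
c=capture('wrist');cv2.imwrite('pics/wrist6.png',c['img'])"
```

```text
time_s: 11.55
tcp_pos: [0.6415, 0.167, 0.2079]
ee_rot: [[-0.719, -0.695, 0.005], [-0.695, 0.719, 0.002], [-0.005, -0.002, -1.0]]
wrist_force: [0.5, 0.3, -0.3]
gripper_width: 0.854
t 11.55 tcp [0.6415 0.167  0.2079] F [ 0.5  0.3 -0.3] g 0.854 turn [-0.0021  0.0047  0.0002] shift [ 0.238   0.0164 -0.0121]
```

View pics/wrist6.png

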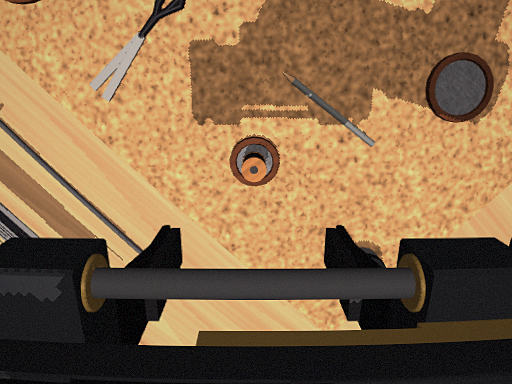

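The spool stands upright inside the well of the small rest at (254,165). Returning to the stack.

```bash
python3 -m crank '[{"delta_rot":[0,0,0],"linear":[0.038,0.003,-0.006],"gripper":100},{"delta_rot":[0,0,0],"linear":[0.05,0.003,-0.006],"gripper":100},{"delta_rot":[0,0,0],"linear":[0.05,0.003,0],"gripper":100},{"delta_rot":[0,0,0],"linear":[0.05,0.003,0],"gripper":100},{"delta_rot":[0,0,0],"linear":[0.05,0.004,0],"gripper":100},{"delta_rot":[0,0,0],"linear":[0,0,0],"gripper":100},{"delta_rot":[0,0,0],"linear":[0,0,0],"gripper":100}]';python3 -c "
from h import *
plan((.459,.0135,.22),134)
c=capture('wrist');cv2.imwrite('pics/wrist7.png',cv2.resize(c['img'][100:280,150:360],None,fx=3,fy=3,interpolation=cv2.INTER_NEAREST))
import pickle;pickle.dump(c,open('w7.pkl','wb'))"
```

```text
time_s: 12.48
tcp_pos: [0.459, 0.0132, 0.2163]
ee_rot: [[-0.719, -0.695, 0.002], [-0.695, 0.719, 0.001], [-0.002, -0.001, -1.0]]
wrist_force: [0.8, 0.3, -0.7]
gripper_width: 0.994
t 12.47 tcp [0.459  0.0132 0.2163] F [ 0.8  0.3 -0.7] g 0.994 turn [-0.0011  0.002  -0.0001] shift [-0.0002  0.0003 -0.0037]
```

View pics/wrist7.png

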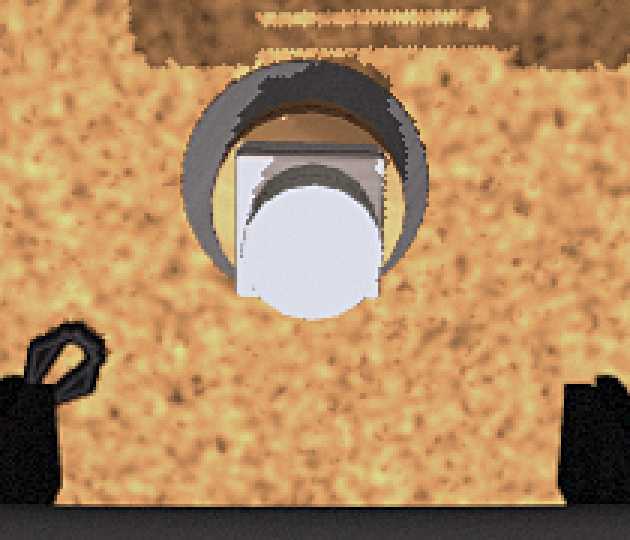

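The jar's top circle is centred at crop (312,252) and the tin below is undisturbed.

```bash
python3 -c "
from h import *
import pickle;c=pickle.load(open('w7.pkl','rb'))
f=lambda x,y:(x/3+150-.3,y/3+100-.3)
P=onz(c,[f(311.5,252),f(243,252),f(380,252)],.1);print(P.round(4),np.linalg.norm(P[1]-P[2]))
plan((P[0][0],P[0][1],.076),134)
"
```

```text
[[ 0.4583  0.0124  0.1   ]
 [ 0.4716 -0.0013  0.1   ]
 [ 0.4449  0.0262  0.1   ]] 0.03837821990167086
t 12.53 tcp [0.4593 0.0135 0.216 ] F [ 0.9 -0.5 -0.3] g 1.002 turn [-0.0008  0.0014  0.0002] shift [ 0.0015 -0.      0.14  ]
```

```bash
python3 -m crank '[{"delta_rot":[0,0,0],"linear":[0.001,0,0.03],"gripper":100},{"delta_rot":[0,0,0],"linear":[0,0,0.04],"gripper":100},{"delta_rot":[0,0,0],"linear":[0,0,0.03],"gripper":90},{"delta_rot":[0,0,0],"linear":[0,0,0.025],"gripper":80},{"delta_rot":[0,0,0],"linear":[0,0,0.013],"gripper":75},{"delta_rot":[0,0,0],"linear":[0,0,0],"gripper":70},{"delta_rot":[0,0,0],"linear":[0,0,0],"gripper":65},{"delta_rot":[0,0,0],"linear":[0,0,0],"gripper":60}]';python3 -c "
from h import *
plan((.4585,.0130,.076),134)
c=capture('wrist');cv2.imwrite('pics/wrist8.png',c['img'])"
```

```text
time_s: 13.52
tcp_pos: [0.4584, 0.0126, 0.0784]
ee_rot: [[-0.719, -0.695, 0.002], [-0.695, 0.719, 0.001], [-0.002, -0.001, -1.0]]
wrist_force: [-0.1, -0.1, -0.5]
gripper_width: 0.631
t 13.53 tcp [0.4584 0.0126 0.0784] F [-0.1 -0.1 -0.5] g 0.631 turn [-0.0009  0.002   0.0001] shift [-0.0004  0.0002  0.0024]
```

View pics/wrist8.png

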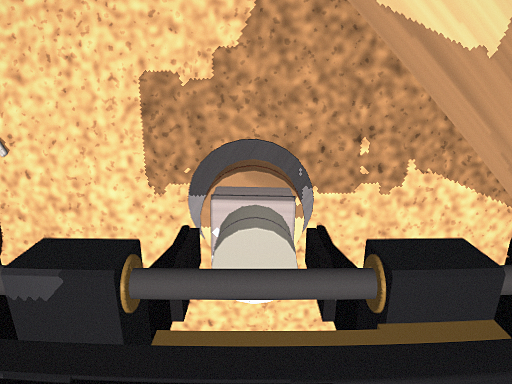

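The jar is centred between the fingers at about x=254, with clear gaps on both sides. Gripping and lifting.

```bash
python3 -m crank '[{"delta_rot":[0,0,0],"linear":[0,0,0.001],"gripper":55},{"delta_rot":[0,0,0],"linear":[0,0,0],"gripper":50},{"delta_rot":[0,0,0],"linear":[0,0,0],"gripper":46},{"delta_rot":[0,0,0],"linear":[0,0,0],"gripper":42},{"delta_rot":[0,0,0],"linear":[0,0,0],"gripper":38},{"delta_rot":[0,0,0],"linear":[0,0,0],"gripper":30},{"delta_rot":[0,0,0],"linear":[0,0,0],"gripper":25},{"delta_rot":[0,0,0],"linear":[0,0,0],"gripper":25}]';python3 -m crank '[{"delta_rot":[0,0,0],"linear":[0,0,-0.006],"gripper":25},{"delta_rot":[0,0,0],"linear":[0,0,-0.02],"gripper":25},{"delta_rot":[0,0,0],"linear":[0,0,-0.04],"gripper":25},{"delta_rot":[0,0,0],"linear":[0,0,-0.03],"gripper":25},{"delta_rot":[0,0,0],"linear":[0,0,-0.02],"gripper":25}]'; python3 -c "
from h import *
plan((.434,.266,.20),134)
for n in ('wrist','side'):
  c=capture(n);cv2.imwrite('pics/%s9.png'%n,c['img'])"
```

```text
time_s: 14.58
tcp_pos: [0.4576, 0.0123, 0.0765]
ee_rot: [[-0.719, -0.695, -0.0], [-0.695, 0.719, -0.0], [0.0, 0.0, -1.0]]
wrist_force: [-0.5, 0.3, 1.4]
gripper_width: 0.448
time_s: 15.2
tcp_pos: [0.458, 0.0124, 0.1943]
ee_rot: [[-0.719, -0.695, 0.002], [-0.695, 0.719, 0.001], [-0.002, -0.001, -1.0]]
wrist_force: [-0.2, -0.6, -0.9]
gripper_width: 0.453
t 15.2 tcp [0.458  0.0124 0.1943] F [-0.2 -0.6 -0.9] g 0.453 turn [-0.0011  0.0023 -0.0001] shift [-0.1589  0.1991 -0.0057]
```

View pics/wrist9.png

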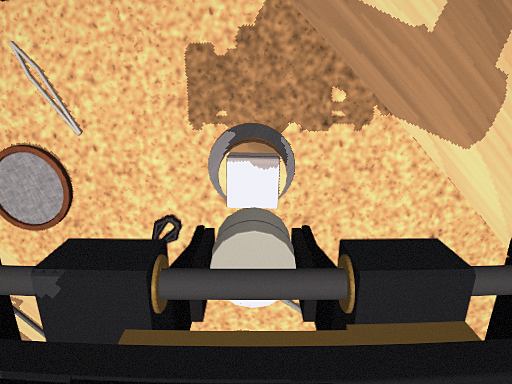

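The jar is held upright at (252,250), and the tin stays on the box at (252,180). Moving to the medium rest.

```bash
python3 -m crank '[{"delta_rot":[0,0,0],"linear":[-0.015,0.019,-0.006],"gripper":25},{"delta_rot":[0,0,0],"linear":[-0.029,0.036,0],"gripper":25},{"delta_rot":[0,0,0],"linear":[-0.029,0.036,0],"gripper":25},{"delta_rot":[0,0,0],"linear":[-0.029,0.036,0],"gripper":25},{"delta_rot":[0,0,0],"linear":[-0.029,0.036,0],"gripper":25},{"delta_rot":[0,0,0],"linear":[-0.028,0.036,0],"gripper":25},{"delta_rot":[0,0,0],"linear":[0,0,0],"gripper":25},{"delta_rot":[0,0,0],"linear":[0,0,0],"gripper":25}]'; python3 -c "
from h import *
plan((.434,.266,.20),134)
c=capture('wrist');cv2.imwrite('pics/wrist10.png',c['img']);rests(c,'w')"
```

```text
time_s: 16.3
tcp_pos: [0.4332, 0.2654, 0.1973]
ee_rot: [[-0.719, -0.695, -0.002], [-0.695, 0.719, -0.002], [0.003, 0.0, -1.0]]
wrist_force: [0.1, -0.5, -0.8]
gripper_width: 0.455
t 16.3 tcp [0.4332 0.2654 0.1973] F [ 0.1 -0.5 -0.8] g 0.455 turn [ 0.0001 -0.0026  0.0001] shift [-0.001  -0.0002 -0.0027]
w px [124. 186.] cen [545.9 182.9] rect c [547.7 184. ] size [ 18.9 124.6] ang 8.7
w px [254. 154.] cen [429.7 263.2] rect c [430.2 263.9] size [66.1 58.8] ang 42.9
w px [339.  81.] cen [312.2 265.8] rect c [313.9 266.6] size [31.9 14. ] ang 47.7
w px [261. 318.] cen [565.3 394.9] rect c [560.6 397.7] size [ 46.5 142.4] ang 43.9
w px [ 29. 314.] cen [768.5 194.6] rect c [771.5 196.2] size [72.  36.7] ang 44.3
w px [466. 226.] cen [312.1 492.6] rect c [311.4 490.7] size [ 24.  143.2] ang 12.4
w px [495.  85.] cen [197.9 380.6] rect c [197.  381.3] size [16.1 77.8] ang 0.9
w px [48. 23.] cen [472.   22.3] rect c [474.8  23.5] size [55.6 98.5] ang 40.7
```

View pics/wrist10.png

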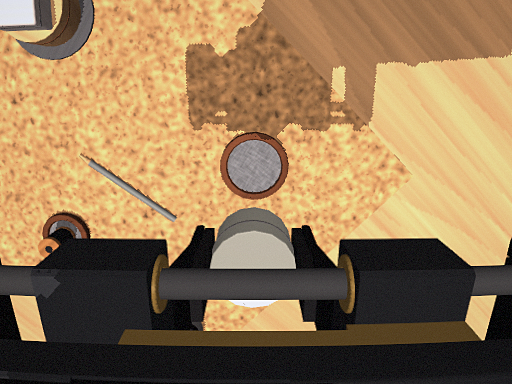

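The medium rest is at about (254,166) in the wrist view (rim x 220–288, rows 131–199). A shadow spoiled the mask, so I'll use these edges.

```bash
python3 -c "
from h import *
c=capture('wrist')
g=cv2.cvtColor(c['img'],cv2.COLOR_BGR2HSV)
m=((g[...,1]<90)).astype(np.uint8)*255
cs,_=cv2.findContours(m[:205],cv2.RETR_EXTERNAL,cv2.CHAIN_APPROX_NONE)
for k in cs:
  if cv2.pointPolygonTest(k,(254,166),False)>0:
    P=onz(c,k[:,0],.006)[:,:2].astype(np.float32)*1000;print(cv2.minEnclosingCircle(P),cv2.minAreaRect(P),cv2.boundingRect(k))
print(onz(c,[(254,166)],.006), onz(c,[(254,165),(220,165),(288,165)],.01))
plan((.4335,.2665,.0205),134)"
```

```text
((432.4591979980469, 266.10504150390625), 28.705400466918945) ((432.3640441894531, 265.9914245605469), (54.864479064941406, 56.03694152832031), 44.00862503051758) (228, 140, 54, 52)
[[0.43273561 0.26558419 0.006     ]] [[0.43134945 0.26421778 0.01      ]
 [0.45590344 0.23877587 0.01      ]
 [0.4067606  0.28964003 0.01      ]]
t 16.4 tcp [0.4336 0.2649 0.1979] F [ 0.5  0.4 -1.2] g 0.451 turn [ 0.     -0.0014 -0.0011] shift [-0.0011  0.0012  0.1774]
```

```bash
python3 -m crank '[{"delta_rot":[0,0,0],"linear":[0,0.001,0.02],"gripper":25},{"delta_rot":[0,0,0],"linear":[0,0,0.04],"gripper":25},{"delta_rot":[0,0,0],"linear":[0,0,0.04],"gripper":25},{"delta_rot":[0,0,0],"linear":[0,0,0.04],"gripper":25},{"delta_rot":[0,0,0],"linear":[0,0,0.025],"gripper":25},{"delta_rot":[0,0,0],"linear":[0,0,0.01],"gripper":25},{"delta_rot":[0,0,0],"linear":[0,0,0.002],"gripper":25},{"delta_rot":[0,0,0],"linear":[0,0,0],"gripper":25},{"delta_rot":[0,0,0],"linear":[0,0,0],"gripper":25},{"delta_rot":[0,0,0],"linear":[0,0,0],"gripper":25}]';python3 -c "
from h import *
plan((.433,.266,.0145),134)"
```

```text
time_s: 17.65
tcp_pos: [0.4334, 0.267, 0.0222]
ee_rot: [[-0.719, -0.695, 0.001], [-0.695, 0.719, 0.001], [-0.002, 0.0, -1.0]]
wrist_force: [-0.2, 0.4, -1.0]
gripper_width: 0.454
t 17.65 tcp [0.4334 0.267  0.0222] F [-0.2  0.4 -1. ] g 0.454 turn [ 0.0001  0.0015 -0.0001] shift [ 0.001  -0.0005  0.0077]
```

```bash
python3 -m crank '[{"delta_rot":[0,0,0],"linear":[0.0008,0,0.003],"gripper":25},{"delta_rot":[0,0,0],"linear":[0,0,0.002],"gripper":25},{"delta_rot":[0,0,0],"linear":[0,0,0],"gripper":25},{"delta_rot":[0,0,0],"linear":[0,0,0],"gripper":25}]';python3 -m crank '[{"delta_rot":[0,0,0],"linear":[0,0,0.001],"gripper":25},{"delta_rot":[0,0,0],"linear":[0,0,0],"gripper":25},{"delta_rot":[0,0,0],"linear":[0,0,0],"gripper":25}]';python3 -m crank '[{"delta_rot":[0,0,0],"linear":[0,0,0.0008],"gripper":25},{"delta_rot":[0,0,0],"linear":[0,0,0],"gripper":25},{"delta_rot":[0,0,0],"linear":[0,0,0],"gripper":25}]'
```

```text
time_s: 18.15
tcp_pos: [0.4326, 0.2661, 0.0164]
ee_rot: [[-0.719, -0.695, 0.0], [-0.695, 0.719, -0.0], [0.0, -0.0, -1.0]]
wrist_force: [0.2, -0.2, -0.9]
gripper_width: 0.453
time_s: 18.52
tcp_pos: [0.4325, 0.2661, 0.0154]
ee_rot: [[-0.719, -0.695, -0.0], [-0.695, 0.719, -0.0], [0.0, 0.0, -1.0]]
wrist_force: [0.4, -1.0, -0.4]
gripper_width: 0.454
time_s: 18.9
tcp_pos: [0.4325, 0.2661, 0.0146]
ee_rot: [[-0.719, -0.695, -0.0], [-0.695, 0.719, 0.0], [-0.0, 0.0, -1.0]]
wrist_force: [-0.0, -0.1, -0.4]
gripper_width: 0.45
```

```bash
python3 -m crank '[{"delta_rot":[0,0,0],"linear":[0,0,0.0007],"gripper":25},{"delta_rot":[0,0,0],"linear":[0,0,0],"gripper":25},{"delta_rot":[0,0,0],"linear":[0,0,0],"gripper":25}]';python3 -m crank '[{"delta_rot":[0,0,0],"linear":[0,0,0.0005],"gripper":25},{"delta_rot":[0,0,0],"linear":[0,0,0],"gripper":25},{"delta_rot":[0,0,0],"linear":[0,0,0],"gripper":25}]'
```

```text
time_s: 19.27
tcp_pos: [0.4326, 0.2661, 0.0145]
ee_rot: [[-0.719, -0.695, 0.0], [-0.695, 0.719, 0.0], [-0.0, -0.0, -1.0]]
wrist_force: [-1.8, -0.6, 5.8]
gripper_width: 0.452
time_s: 19.65
tcp_pos: [0.4326, 0.2661, 0.0144]
ee_rot: [[-0.719, -0.695, 0.0], [-0.695, 0.719, 0.0], [-0.0, -0.0, -1.0]]
wrist_force: [-2.5, -1.1, 9.0]
gripper_width: 0.452
```

Contact at 14.5 mm, as expected from the grasp. I'll release, rise and look.

```bash
python3 -m crank '[{"delta_rot":[0,0,0],"linear":[0,0,-0.0008],"gripper":25},{"delta_rot":[0,0,0],"linear":[0,0,0],"gripper":45},{"delta_rot":[0,0,0],"linear":[0,0,0],"gripper":50},{"delta_rot":[0,0,0],"linear":[0,0,0],"gripper":60},{"delta_rot":[0,0,0],"linear":[0,0,0],"gripper":70},{"delta_rot":[0,0,0],"linear":[0,0,-0.01],"gripper":75},{"delta_rot":[0,0,0],"linear":[0,0,-0.03],"gripper":80},{"delta_rot":[0,0,0],"linear":[0,0,-0.05],"gripper":100},{"delta_rot":[0,0,0],"linear":[0,0,-0.055],"gripper":100},{"delta_rot":[0,0,0],"linear":[0,0,-0.03],"gripper":100}]';python3 -c "
from h import *
plan((.4600,.0137,.19),133.5)
c=capture('wrist');cv2.imwrite('pics/wrist11.png',c['img'])"
```

```text
time_s: 20.9
tcp_pos: [0.4333, 0.2668, 0.1933]
ee_rot: [[-0.719, -0.695, 0.004], [-0.695, 0.719, 0.004], [-0.006, 0.0, -1.0]]
wrist_force: [1.4, -0.3, -0.8]
gripper_width: 0.981
t 20.9 tcp [0.4333 0.2668 0.1933] F [ 1.4 -0.3 -0.8] g 0.981 turn [0.     0.0058 0.009 ] shift [ 0.1549 -0.2019  0.0033]
```

View pics/wrist11.png

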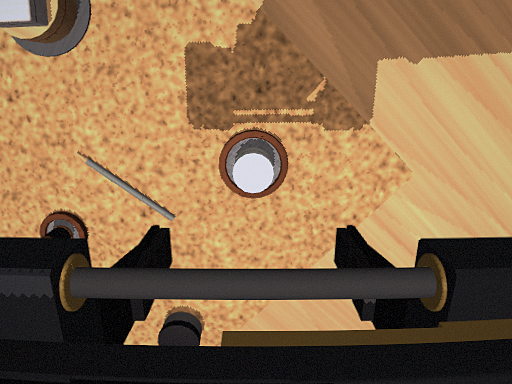

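The jar stands upright inside the well of the medium rest at (253,168). Back to the stack for the tin.

```bash
python3 -m crank '[{"delta_rot":[0,0,0.009],"linear":[0.025,-0.032,0],"gripper":100},{"delta_rot":[0,0,0],"linear":[0.035,-0.045,0],"gripper":100},{"delta_rot":[0,0,0],"linear":[0.035,-0.045,0],"gripper":100},{"delta_rot":[0,0,0],"linear":[0.035,-0.045,0],"gripper":100},{"delta_rot":[0,0,0],"linear":[0.025,-0.035,0],"gripper":100},{"delta_rot":[0,0,0],"linear":[0,0,0],"gripper":100},{"delta_rot":[0,0,0],"linear":[0,0,0],"gripper":100}]';python3 -c "
from h import *
plan((.460,.0137,.19),133.5)
c=capture('wrist');cv2.imwrite('pics/wrist12.png',cv2.resize(c['img'][100:280,150:360],None,fx=3,fy=3,interpolation=cv2.INTER_NEAREST))
import pickle;pickle.dump(c,open('w12.pkl','wb'))
g=cv2.cvtColor(c['img'],cv2.COLOR_BGR2HSV)
m=((g[...,1]<60)&(g[...,2]>190)).astype(np.uint8)*255
cs,_=cv2.findContours(m[:250],cv2.RETR_EXTERNAL,cv2.CHAIN_APPROX_NONE)
for k in cs:
  if cv2.contourArea(k)>600:
    P=onz(c,k[:,0],.068)[:,:2].astype(np.float32)*1000;print(cv2.minAreaRect(P),cv2.boundingRect(k))
"
```

```text
time_s: 21.82
tcp_pos: [0.4594, 0.0129, 0.1895]
ee_rot: [[-0.726, -0.688, 0.0], [-0.688, 0.726, 0.0], [-0.001, -0.0, -1.0]]
wrist_force: [-0.1, 0.4, 0.5]
gripper_width: 0.999
t 21.82 tcp [0.4594 0.0129 0.1895] F [-0.1  0.4  0.5] g 0.999 turn [-0.0001  0.0005 -0.001 ] shift [-0.001   0.0001 -0.0005]
((459.8619079589844, 12.495111465454102), (44.419517517089844, 44.8640251159668), 43.485591888427734) (227, 158, 53, 51)
```

View pics/wrist12.png

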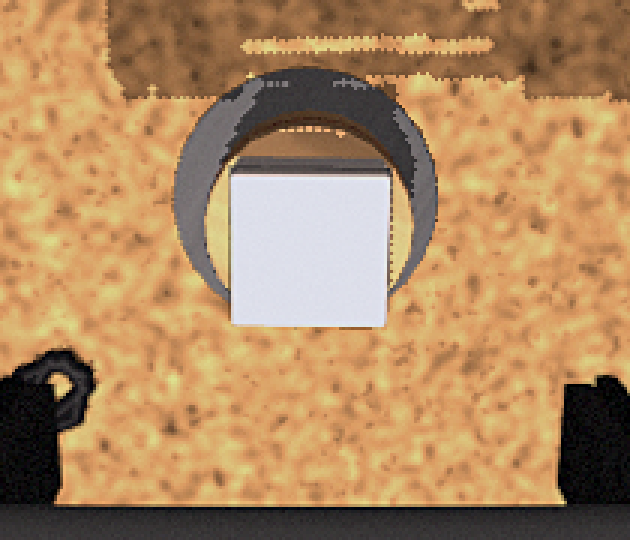

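The tin's top is a clean 44.5 mm square at (459.9,12.5) mm, yaw 43.5°, and the gripper is already aligned with it. Descending.

```bash
python3 -m crank '[{"delta_rot":[0,0,0],"linear":[0,0,0.03],"gripper":100},{"delta_rot":[0,0,0],"linear":[0,0,0.04],"gripper":100},{"delta_rot":[0,0,0],"linear":[0,0,0.035],"gripper":90},{"delta_rot":[0,0,0],"linear":[0,0,0.025],"gripper":85},{"delta_rot":[0,0,0],"linear":[0,0,0.012],"gripper":80},{"delta_rot":[0,0,0],"linear":[0,0,0],"gripper":75},{"delta_rot":[0,0,0],"linear":[0,0,0],"gripper":70},{"delta_rot":[0,0,0],"linear":[0,0,0],"gripper":68}]';python3 -c "
from h import *
plan((.460,.0130,.048),133.5)
c=capture('wrist');cv2.imwrite('pics/wrist13.png',c['img'])"
```

```text
time_s: 22.88
tcp_pos: [0.4601, 0.0132, 0.0482]
ee_rot: [[-0.726, -0.688, 0.002], [-0.688, 0.726, 0.001], [-0.002, -0.001, -1.0]]
wrist_force: [-0.5, 0.1, 0.2]
gripper_width: 0.692
t 22.88 tcp [0.4601 0.0132 0.0482] F [-0.5  0.1  0.2] g 0.692 turn [-0.0009  0.0021 -0.0002] shift [ 0.0002 -0.0001  0.0002]
```

View pics/wrist13.png

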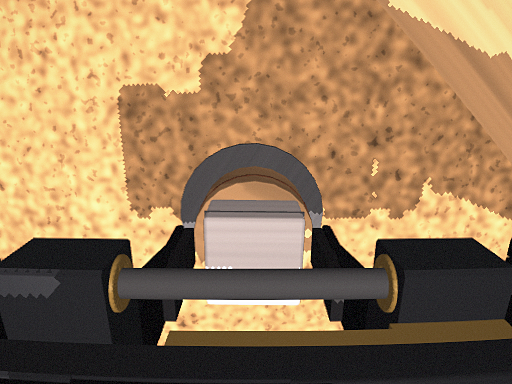

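The tin (x 205–303) is centred between the fingers, and the tips are above the box lid. Gripping and lifting.

```bash
python3 -m crank '[{"delta_rot":[0,0,0],"linear":[0,0,-0.0005],"gripper":64},{"delta_rot":[0,0,0],"linear":[0,0,0],"gripper":60},{"delta_rot":[0,0,0],"linear":[0,0,0],"gripper":56},{"delta_rot":[0,0,0],"linear":[0,0,0],"gripper":53},{"delta_rot":[0,0,0],"linear":[0,0,0],"gripper":50},{"delta_rot":[0,0,0],"linear":[0,0,0],"gripper":45},{"delta_rot":[0,0,0],"linear":[0,0,0],"gripper":35},{"delta_rot":[0,0,0],"linear":[0,0,0],"gripper":35}]';python3 -m crank '[{"delta_rot":[0,0,0],"linear":[0,0,-0.006],"gripper":35},{"delta_rot":[0,0,0],"linear":[0,0,-0.02],"gripper":35},{"delta_rot":[0,0,0],"linear":[0,0,-0.04],"gripper":35},{"delta_rot":[0,0,0],"linear":[0,0,-0.04],"gripper":35},{"delta_rot":[0,0,0],"linear":[0,0,-0.035],"gripper":35},{"delta_rot":[0,0,0],"linear":[0,0,-0.01],"gripper":35}]'; python3 -c "
from h import *
plan((.458,-.288,.20),143.8)
for n in ('wrist','side'):
  c=capture(n);cv2.imwrite('pics/%s14.png'%n,c['img'])"
```

```text
time_s: 23.92
tcp_pos: [0.4594, 0.0129, 0.0477]
ee_rot: [[-0.726, -0.688, -0.0], [-0.688, 0.726, -0.0], [0.0, 0.0, -1.0]]
wrist_force: [-1.0, -0.5, 0.2]
gripper_width: 0.527
time_s: 24.68
tcp_pos: [0.4604, 0.0133, 0.2012]
ee_rot: [[-0.726, -0.688, 0.005], [-0.688, 0.726, 0.002], [-0.005, -0.002, -1.0]]
wrist_force: [-0.1, -0.4, -1.1]
gripper_width: 0.527
t 24.68 tcp [0.4604 0.0133 0.2012] F [-0.1 -0.4 -1.1] g 0.527 turn [-0.0024  0.0045 -0.18  ] shift [ 0.2445 -0.176   0.0012]
```

View pics/wrist14.png

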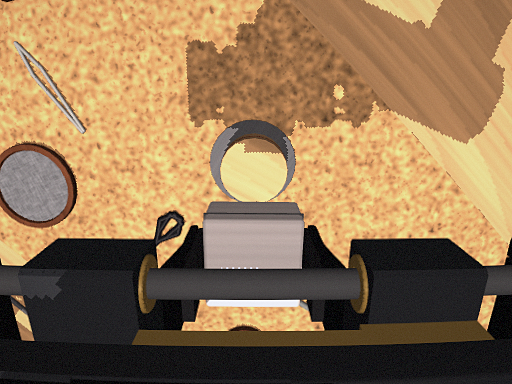

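The tin is held level at (252,250), and the box alone is left on the coaster at (253,165). Moving to the square rest with the 10° turn.

```bash
python3 -m crank '[{"delta_rot":[0,0,-0.09],"linear":[0,0,0],"gripper":35},{"delta_rot":[0,0,-0.09],"linear":[0,0,0],"gripper":35},{"delta_rot":[0,0,0],"linear":[0.017,-0.012,0],"gripper":35},{"delta_rot":[0,0,0],"linear":[0.035,-0.025,0],"gripper":35},{"delta_rot":[0,0,0],"linear":[0.035,-0.025,0],"gripper":35},{"delta_rot":[0,0,0],"linear":[0.035,-0.025,0],"gripper":35},{"delta_rot":[0,0,0],"linear":[0.035,-0.025,0],"gripper":35},{"delta_rot":[0,0,0],"linear":[0.035,-0.025,0],"gripper":35},{"delta_rot":[0,0,0],"linear":[0.035,-0.025,0],"gripper":35},{"delta_rot":[0,0,0],"linear":[0.017,-0.013,0],"gripper":35}]';python3 -m crank '[{"delta_rot":[0,0,0],"linear":[0,0,0],"gripper":35},{"delta_rot":[0,0,0],"linear":[0,0,0],"gripper":35},{"delta_rot":[0,0,0],"linear":[0,0,0],"gripper":35}]'; python3 -c "
from h import *
plan((.458,-.288,.20),143.8)
c=capture('wrist');cv2.imwrite('pics/wrist15.png',c['img'])
import pickle;pickle.dump(c,open('w15.pkl','wb'))
g=cv2.cvtColor(c['img'],cv2.COLOR_BGR2HSV)
m=((g[...,1]<90)).astype(np.uint8)*255
cs,_=cv2.findContours(m[:203],cv2.RETR_EXTERNAL,cv2.CHAIN_APPROX_NONE)
for k in cs:
  if cv2.contourArea(k)>400:
    P=onz(c,k[:,0],.006)[:,:2].astype(np.float32)*1000;print(cv2.minAreaRect(P),cv2.boundingRect(k))
"
```

```text
time_s: 26.02
tcp_pos: [0.4551, -0.2888, 0.1961]
ee_rot: [[-0.593, -0.805, -0.004], [-0.805, 0.593, 0.002], [0.001, 0.005, -1.0]]
wrist_force: [0.1, 0.2, -0.7]
gripper_width: 0.529
time_s: 26.4
tcp_pos: [0.4563, -0.2865, 0.1983]
ee_rot: [[-0.59, -0.808, -0.001], [-0.808, 0.59, 0.0], [0.0, 0.001, -1.0]]
wrist_force: [-0.3, -0.7, 0.6]
gripper_width: 0.53
t 26.4 tcp [ 0.4563 -0.2865  0.1983] F [-0.3 -0.7  0.6] g 0.53 turn [ 0.001  -0.0002  0.001 ] shift [ 0.0002 -0.0023 -0.0017]
((457.2737121582031, -290.61328125), (61.22527313232422, 62.53567886352539), 53.88578414916992) (220, 134, 61, 58)
((588.9218139648438, -456.7158203125), (202.8817138671875, 203.08522033691406), 15.185463905334473) (0, 0, 183, 203)
```

View pics/wrist15.png

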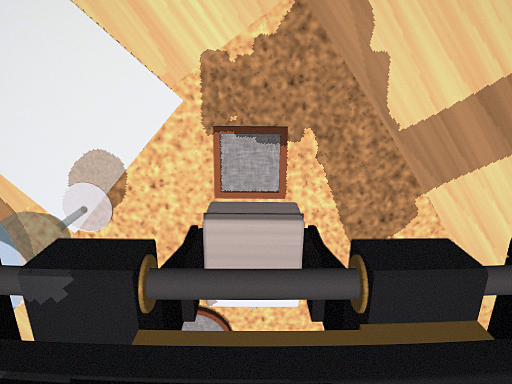

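The square well is at wrist (250,163). It measures (457.3,−290.6) mm, 61×62.5 mm, yaw 53.9°, matching the given size. The tin is aligned with it. Descending.

```bash
python3 -m crank '[{"delta_rot":[0,0,0],"linear":[0.002,-0.003,0.02],"gripper":35},{"delta_rot":[0,0,0],"linear":[0,0,0.04],"gripper":35},{"delta_rot":[0,0,0],"linear":[0,0,0.04],"gripper":35},{"delta_rot":[0,0,0],"linear":[0,0,0.04],"gripper":35},{"delta_rot":[0,0,0],"linear":[0,0,0.025],"gripper":35},{"delta_rot":[0,0,0],"linear":[0,0,0.01],"gripper":35},{"delta_rot":[0,0,0],"linear":[0,0,0.004],"gripper":35},{"delta_rot":[0,0,0],"linear":[0,0,0],"gripper":35},{"delta_rot":[0,0,0],"linear":[0,0,0],"gripper":35},{"delta_rot":[0,0,0],"linear":[0,0,0],"gripper":35}]';python3 -m crank '[{"delta_rot":[0,0,0],"linear":[0,0,0],"gripper":35},{"delta_rot":[0,0,0],"linear":[0,0,0],"gripper":35}]';python3 -c "
from h import *
plan((.4575,-.2897,.0137),143.9)"
```

```text
time_s: 27.7
tcp_pos: [0.4581, -0.2909, 0.0205]
ee_rot: [[-0.591, -0.807, 0.001], [-0.807, 0.591, -0.0], [-0.001, -0.001, -1.0]]
wrist_force: [-0.7, 0.1, 0.5]
gripper_width: 0.527
time_s: 27.95
tcp_pos: [0.4577, -0.2908, 0.0199]
ee_rot: [[-0.591, -0.807, 0.0], [-0.807, 0.591, -0.0], [-0.0, -0.0, -1.0]]
wrist_force: [-0.1, 0.1, -1.7]
gripper_width: 0.524
t 27.95 tcp [ 0.4577 -0.2908  0.0199] F [-0.1  0.1 -1.7] g 0.524 turn [-0.0002  0.0001 -0.002 ] shift [-0.0007  0.0008  0.0062]
```

```bash
python3 -m crank '[{"delta_rot":[0,0,0],"linear":[-0.0007,0.0008,0.002],"gripper":35},{"delta_rot":[0,0,0],"linear":[0,0,0.0025],"gripper":35},{"delta_rot":[0,0,0],"linear":[0,0,0],"gripper":35},{"delta_rot":[0,0,0],"linear":[0,0,0],"gripper":35}]';python3 -m crank '[{"delta_rot":[0,0,0],"linear":[0,0,0.0008],"gripper":35},{"delta_rot":[0,0,0],"linear":[0,0,0],"gripper":35},{"delta_rot":[0,0,0],"linear":[0,0,0],"gripper":35}]';python3 -m crank '[{"delta_rot":[0,0,0],"linear":[0,0,0.0007],"gripper":35},{"delta_rot":[0,0,0],"linear":[0,0,0],"gripper":35},{"delta_rot":[0,0,0],"linear":[0,0,0],"gripper":35}]'
```

```text
time_s: 28.45
tcp_pos: [0.4575, -0.2897, 0.0152]
ee_rot: [[-0.591, -0.807, -0.0], [-0.807, 0.591, 0.0], [0.0, 0.0, -1.0]]
wrist_force: [-0.2, -0.1, -0.4]
gripper_width: 0.526
time_s: 28.82
tcp_pos: [0.4575, -0.2897, 0.0145]
ee_rot: [[-0.591, -0.807, 0.0], [-0.807, 0.591, -0.0], [-0.0, -0.0, -1.0]]
wrist_force: [0.6, 0.1, -1.2]
gripper_width: 0.525
time_s: 29.2
tcp_pos: [0.4575, -0.2897, 0.0137]
ee_rot: [[-0.591, -0.807, -0.0], [-0.807, 0.591, -0.0], [0.0, -0.0, -1.0]]
wrist_force: [-1.0, 0.0, -1.3]
gripper_width: 0.525
```

```bash
python3 -m crank '[{"delta_rot":[0,0,0],"linear":[0,0,0.0006],"gripper":35},{"delta_rot":[0,0,0],"linear":[0,0,0],"gripper":35},{"delta_rot":[0,0,0],"linear":[0,0,0],"gripper":35}]'
```

```text
time_s: 29.58
tcp_pos: [0.4575, -0.2897, 0.0137]
ee_rot: [[-0.591, -0.807, 0.0], [-0.807, 0.591, -0.0], [0.0, -0.0, -1.0]]
wrist_force: [-0.6, 1.4, 5.5]
gripper_width: 0.525
```

Contact at 13.7 mm. Releasing.

```bash
python3 -m crank '[{"delta_rot":[0,0,0],"linear":[0,0,-0.0006],"gripper":35},{"delta_rot":[0,0,0],"linear":[0,0,0],"gripper":52},{"delta_rot":[0,0,0],"linear":[0,0,0],"gripper":57},{"delta_rot":[0,0,0],"linear":[0,0,0],"gripper":65},{"delta_rot":[0,0,0],"linear":[0,0,0],"gripper":75},{"delta_rot":[0,0,0],"linear":[0,0,-0.01],"gripper":80},{"delta_rot":[0,0,0],"linear":[0,0,-0.03],"gripper":85},{"delta_rot":[0,0,0],"linear":[0,0,-0.05],"gripper":100},{"delta_rot":[0,0,0],"linear":[0,0,-0.055],"gripper":100},{"delta_rot":[0,0,0],"linear":[0,0,-0.03],"gripper":100}]';python3 -c "
from h import *
plan((.4590,.0135,.19),133.5)
c=capture('wrist');cv2.imwrite('pics/wrist16.png',c['img'])"
```

```text
time_s: 30.82
tcp_pos: [0.4585, -0.2902, 0.193]
ee_rot: [[-0.59, -0.807, 0.006], [-0.807, 0.59, -0.002], [-0.002, -0.006, -1.0]]
wrist_force: [-0.5, -0.2, -1.2]
gripper_width: 0.99
t 30.82 tcp [ 0.4585 -0.2902  0.193 ] F [-0.5 -0.2 -1.2] g 0.99 turn [-0.0057  0.002   0.18  ] shift [-0.2094  0.22    0.003 ]
```

View pics/wrist16.png

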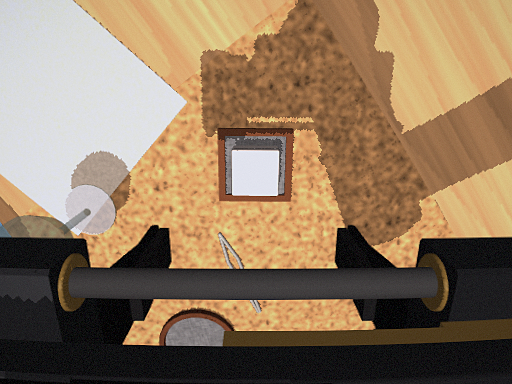

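The tin sits flat and square in the well at (256,172). Next is the box. It is round, so I'll keep this yaw.

```bash
python3 -c "
from h import *
plan((.4590,.0135,.19),143.9)"; python3 -m crank '[{"delta_rot":[0,0,0],"linear":[-0.035,0.025,0],"gripper":100},{"delta_rot":[0,0,0],"linear":[-0.045,0.033,0],"gripper":100},{"delta_rot":[0,0,0],"linear":[-0.045,0.033,0],"gripper":100},{"delta_rot":[0,0,0],"linear":[-0.045,0.033,0],"gripper":100},{"delta_rot":[0,0,0],"linear":[-0.045,0.033,0],"gripper":100},{"delta_rot":[0,0,0],"linear":[-0.03,0.022,0],"gripper":100},{"delta_rot":[0,0,0],"linear":[0,0,0],"gripper":100},{"delta_rot":[0,0,0],"linear":[0,0,0],"gripper":100},{"delta_rot":[0,0,0],"linear":[0,0,0],"gripper":100}]';python3 -c "
from h import *
plan((.459,.0135,.19),143.9)
c=capture('wrist');cv2.imwrite('pics/wrist17.png',cv2.resize(c['img'][100:280,150:360],None,fx=3,fy=3,interpolation=cv2.INTER_NEAREST))
import pickle;pickle.dump(c,open('w17.pkl','wb'))
"
```

```text
t 30.88 tcp [ 0.4601 -0.2912  0.1964] F [ 1.8 -0.7  2.9] g 0.994 turn [-0.0119  0.0022 -0.0007] shift [-0.2455  0.1804  0.0064]
time_s: 32.0
tcp_pos: [0.4576, 0.0129, 0.1888]
ee_rot: [[-0.592, -0.806, -0.0], [-0.806, 0.592, -0.0], [0.0, 0.0, -1.0]]
wrist_force: [-0.0, -0.7, -0.1]
gripper_width: 0.998
t 32.0 tcp [0.4576 0.0129 0.1888] F [-0.  -0.7 -0.1] g 0.998 turn [ 0.     -0.     -0.0034] shift [-0.0013 -0.0007 -0.0012]
```

View pics/wrist17.png

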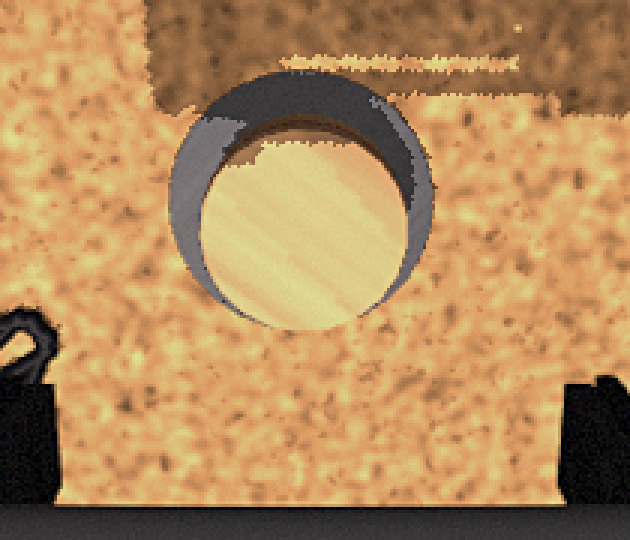

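The box lid is at crop x 201–408 with its bottom edge at row 331, so its centre is about (304.5,229).

```bash
python3 -c "
from h import *
import pickle;c=pickle.load(open('w17.pkl','rb'))
f=lambda x,y:(x/3+150-.3,y/3+100-.3)
P=onz(c,[f(304.5,229),f(201,229),f(408,229),f(304.5,331)],.04);print(P.round(4),np.linalg.norm(P[1]-P[2]),np.linalg.norm(P[0]-P[3]))
plan((P[0][0],P[0][1],.014),143.9)
"
```

```text
[[ 0.4593  0.0119  0.04  ]
 [ 0.4852 -0.0071  0.04  ]
 [ 0.4333  0.0309  0.04  ]
 [ 0.4792  0.039   0.04  ]] 0.06438349271708971 0.033658269389419605
t 32.05 tcp [0.4577 0.0128 0.1888] F [-0.9 -0.3 -0.1] g 0.998 turn [ 0.     -0.0001 -0.0036] shift [-0.0002 -0.0018  0.1748]
```

```bash
python3 -m crank '[{"delta_rot":[0,0,0],"linear":[0,-0.0015,0.03],"gripper":100},{"delta_rot":[0,0,0],"linear":[0,0,0.04],"gripper":100},{"delta_rot":[0,0,0],"linear":[0,0,0.04],"gripper":100},{"delta_rot":[0,0,0],"linear":[0,0,0.025],"gripper":100},{"delta_rot":[0,0,0],"linear":[0,0,0.01],"gripper":100},{"delta_rot":[0,0,0],"linear":[0,0,0],"gripper":100},{"delta_rot":[0,0,0],"linear":[0,0,0],"gripper":100}]';python3 -c "
from h import *
plan((.459,.0125,.014),143.9)
c=capture('wrist');cv2.imwrite('pics/wrist18.png',c['img'])"
```

```text
time_s: 32.92
tcp_pos: [0.4599, 0.0129, 0.0448]
ee_rot: [[-0.591, -0.807, 0.002], [-0.807, 0.591, 0.001], [-0.002, -0.001, -1.0]]
wrist_force: [0.1, -0.2, -0.0]
gripper_width: 1.002
t 32.92 tcp [0.4599 0.0129 0.0448] F [ 0.1 -0.2 -0. ] g 1.002 turn [-0.0014  0.0019 -0.002 ] shift [0.0009 0.0005 0.0308]
```

View pics/wrist18.png

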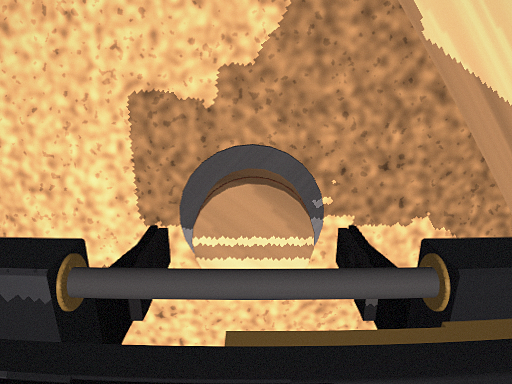

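The box (x 190–315) is centred between the open fingers (168–338). Going down to grip.

```bash
python3 -m crank '[{"delta_rot":[0,0,0],"linear":[0.0005,0,0.015],"gripper":100},{"delta_rot":[0,0,0],"linear":[0,0,0.01],"gripper":100},{"delta_rot":[0,0,0],"linear":[0,0,0.0045],"gripper":95},{"delta_rot":[0,0,0],"linear":[0,0,0],"gripper":90},{"delta_rot":[0,0,0],"linear":[0,0,0],"gripper":86},{"delta_rot":[0,0,0],"linear":[0,0,0],"gripper":82},{"delta_rot":[0,0,0],"linear":[0,0,0],"gripper":78},{"delta_rot":[0,0,0],"linear":[0,0,0],"gripper":74},{"delta_rot":[0,0,0],"linear":[0,0,0],"gripper":68},{"delta_rot":[0,0,0],"linear":[0,0,0],"gripper":60}]';python3 -m crank '[{"delta_rot":[0,0,0],"linear":[0,0,0],"gripper":55},{"delta_rot":[0,0,0],"linear":[0,0,0],"gripper":55},{"delta_rot":[0,0,0],"linear":[0,0,0],"gripper":55}]'
```

```text
time_s: 34.22
tcp_pos: [0.4589, 0.0125, 0.0144]
ee_rot: [[-0.591, -0.807, 0.0], [-0.807, 0.591, 0.0], [-0.0, -0.0, -1.0]]
wrist_force: [1.3, -0.1, 0.3]
gripper_width: 0.753
time_s: 34.6
tcp_pos: [0.4589, 0.0125, 0.0144]
ee_rot: [[-0.591, -0.807, 0.0], [-0.807, 0.591, 0.0], [-0.0, -0.0, -1.0]]
wrist_force: [0.0, -0.3, 2.6]
gripper_width: 0.752
```

```bash
python3 -m crank '[{"delta_rot":[0,0,0],"linear":[0,0,-0.005],"gripper":55},{"delta_rot":[0,0,0],"linear":[0,0,-0.02],"gripper":55},{"delta_rot":[0,0,0],"linear":[0,0,-0.035],"gripper":55},{"delta_rot":[0,0,0],"linear":[0,0,-0.04],"gripper":55},{"delta_rot":[0,0,0],"linear":[0,0,-0.04],"gripper":55},{"delta_rot":[0,0,0],"linear":[0,0,-0.02],"gripper":55},{"delta_rot":[0,0,0],"linear":[0,0,0],"gripper":55}]'; python3 -c "
from h import *
plan((.649,-.146,.19),143.9)
for n in ('wrist','side'):
  c=capture(n);cv2.imwrite('pics/%s19.png'%n,c['img'])"
```

```text
time_s: 35.48
tcp_pos: [0.459, 0.0127, 0.1754]
ee_rot: [[-0.591, -0.807, 0.003], [-0.807, 0.591, 0.001], [-0.003, -0.001, -1.0]]
wrist_force: [-0.8, -0.4, -1.6]
gripper_width: 0.752
t 35.48 tcp [0.459  0.0127 0.1754] F [-0.8 -0.4 -1.6] g 0.752 turn [-0.0014  0.0029 -0.0021] shift [ 0.0163 -0.247  -0.0146]
```

View pics/wrist19.png

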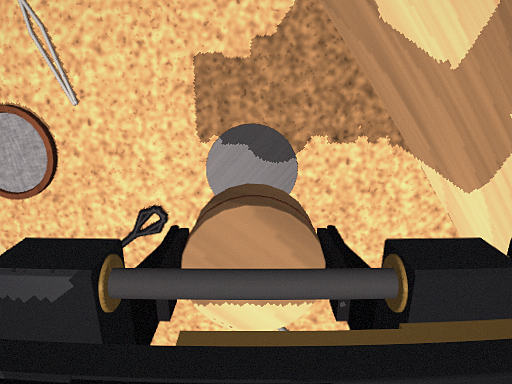

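The box is held level at (252,240) and the coaster is left behind. I'll first stop just past the large rest so that the box does not hide it.

```bash
python3 -m crank '[{"delta_rot":[0,0,0],"linear":[-0.003,-0.017,-0.012],"gripper":55},{"delta_rot":[0,0,0],"linear":[-0.006,-0.038,-0.012],"gripper":55},{"delta_rot":[0,0,0],"linear":[-0.006,-0.038,0],"gripper":55},{"delta_rot":[0,0,0],"linear":[-0.006,-0.038,0],"gripper":55},{"delta_rot":[0,0,0],"linear":[-0.006,-0.038,0],"gripper":55},{"delta_rot":[0,0,0],"linear":[-0.006,-0.038,0],"gripper":55},{"delta_rot":[0,0,0],"linear":[-0.006,-0.038,0],"gripper":55},{"delta_rot":[0,0,0],"linear":[0,0,0],"gripper":55},{"delta_rot":[0,0,0],"linear":[0,0,0],"gripper":55},{"delta_rot":[0,0,0],"linear":[0,0,0],"gripper":55}]';  python3 -c "
from h import *
plan((.649,-.146,.20),143.9)
c=capture('wrist');cv2.imwrite('pics/wrist20.png',c['img'])
import pickle;pickle.dump(c,open('w20.pkl','wb'))
g=cv2.cvtColor(c['img'],cv2.COLOR_BGR2HSV)
m=((g[...,1]<90)).astype(np.uint8)*255
cs,_=cv2.findContours(m[:195],cv2.RETR_EXTERNAL,cv2.CHAIN_APPROX_NONE)
for k in cs:
  if cv2.contourArea(k)>400:
    P=onz(c,k[:,0],.006)[:,:2].astype(np.float32)*1000;print(cv2.minEnclosingCircle(P),cv2.minAreaRect(P),cv2.boundingRect(k))
"
```

```text
time_s: 36.83
tcp_pos: [0.6785, -0.1003, 0.1978]
ee_rot: [[-0.59, -0.807, -0.001], [-0.807, 0.59, 0.0], [0.001, 0.001, -1.0]]
wrist_force: [0.6, 0.0, -1.7]
gripper_width: 0.75
t 36.83 tcp [ 0.6785 -0.1003  0.1978] F [ 0.6  0.  -1.7] g 0.75 turn [ 0.0011 -0.0007 -0.0013] shift [ 0.0543 -0.0031 -0.0022]
((583.1799926757812, -6.910853862762451), 23.26766586303711) ((580.7109375, -5.764223098754883), (42.27894973754883, 29.7705135345459), 27.430097579956055) (356, 166, 40, 29)
((462.6898193359375, 9.837369918823242), 45.912235260009766) ((465.8257751464844, 8.125244140625), (90.2040023803711, 82.83502197265625), 64.9776840209961) (438, 88, 74, 85)
((648.554443359375, -149.51712036132812), 41.713233947753906) ((648.66943359375, -148.8027801513672), (81.8049545288086, 81.76741790771484), 52.03533172607422) (208, 69, 82, 83)
((555.3341064453125, -174.55926513671875), 32.81263732910156) ((551.0512084960938, -173.90985107421875), (65.49687957763672, 13.54822826385498), 81.37804412841797) (294, 0, 34, 64)
```

View pics/wrist20.png

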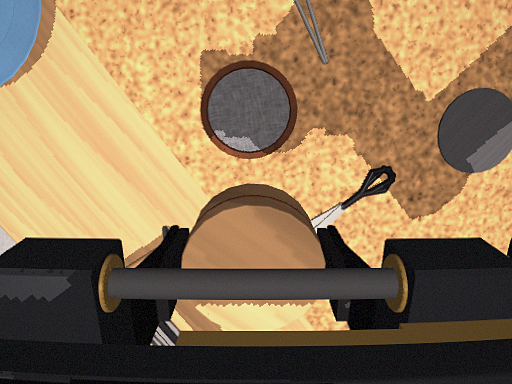

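The large well is at wrist (249,110). It measures (648.6,−149.0) mm with a 41.5 mm radius, matching the given 42 mm. The box goes over it and down.

```bash
python3 -m crank '[{"delta_rot":[0,0,0],"linear":[0.02,-0.002,0],"gripper":55},{"delta_rot":[0,0,0],"linear":[0.026,-0.002,0],"gripper":55},{"delta_rot":[0,0,0],"linear":[0.01,0,0.02],"gripper":55},{"delta_rot":[0,0,0],"linear":[0,0,0.035],"gripper":55},{"delta_rot":[0,0,0],"linear":[0,0,0.04],"gripper":55},{"delta_rot":[0,0,0],"linear":[0,0,0.035],"gripper":55},{"delta_rot":[0,0,0],"linear":[0,0,0.025],"gripper":55},{"delta_rot":[0,0,0],"linear":[0,0,0.012],"gripper":55},{"delta_rot":[0,0,0],"linear":[0,0,0],"gripper":55},{"delta_rot":[0,0,0],"linear":[0,0,0],"gripper":55}]';python3 -m crank '[{"delta_rot":[0,0,0],"linear":[0,0,0],"gripper":55},{"delta_rot":[0,0,0],"linear":[0,0,0],"gripper":55}]';  python3 -c "
from h import *
plan((.6487,-.148,.0164),143.9)"
```

```text
time_s: 38.12
tcp_pos: [0.6504, -0.1488, 0.0328]
ee_rot: [[-0.591, -0.807, 0.003], [-0.807, 0.591, -0.0], [-0.001, -0.002, -1.0]]
wrist_force: [0.4, -0.2, -1.0]
gripper_width: 0.751
time_s: 38.38
tcp_pos: [0.65, -0.1483, 0.0321]
ee_rot: [[-0.591, -0.807, 0.001], [-0.807, 0.591, -0.0], [-0.001, -0.001, -1.0]]
wrist_force: [0.1, -0.2, -2.8]
gripper_width: 0.752
t 38.38 tcp [ 0.65   -0.1483  0.0321] F [ 0.1 -0.2 -2.8] g 0.752 turn [-0.0012  0.0008 -0.0018] shift [0.0005 0.0012 0.0157]
```

```bash
python3 -m crank '[{"delta_rot":[0,0,0],"linear":[0.0005,0.001,0.006],"gripper":55},{"delta_rot":[0,0,0],"linear":[0,0,0.004],"gripper":55},{"delta_rot":[0,0,0],"linear":[0,0,0.002],"gripper":55},{"delta_rot":[0,0,0],"linear":[0,0,0.0015],"gripper":55},{"delta_rot":[0,0,0],"linear":[0,0,0],"gripper":55},{"delta_rot":[0,0,0],"linear":[0,0,0],"gripper":55},{"delta_rot":[0,0,0],"linear":[0,0,0],"gripper":55}]';python3 -m crank '[{"delta_rot":[0,0,0],"linear":[0,0,0.001],"gripper":55},{"delta_rot":[0,0,0],"linear":[0,0,0],"gripper":55},{"delta_rot":[0,0,0],"linear":[0,0,0],"gripper":55}]'; python3 -m crank '[{"delta_rot":[0,0,0],"linear":[0,0,0.0007],"gripper":55},{"delta_rot":[0,0,0],"linear":[0,0,0],"gripper":55},{"delta_rot":[0,0,0],"linear":[0,0,0],"gripper":55}]'
```

```text
time_s: 39.25
tcp_pos: [0.6486, -0.1482, 0.0179]
ee_rot: [[-0.591, -0.807, 0.0], [-0.807, 0.591, -0.0], [-0.0, -0.0, -1.0]]
wrist_force: [-0.1, -0.0, -0.7]
gripper_width: 0.754
time_s: 39.62
tcp_pos: [0.6484, -0.1482, 0.0167]
ee_rot: [[-0.591, -0.807, -0.0], [-0.807, 0.591, -0.0], [0.0, 0.0, -1.0]]
wrist_force: [-0.1, -0.1, -0.0]
gripper_width: 0.751
time_s: 40.0
tcp_pos: [0.6485, -0.1482, 0.0164]
ee_rot: [[-0.591, -0.807, 0.0], [-0.807, 0.591, -0.0], [-0.0, -0.0, -1.0]]
wrist_force: [-1.1, 1.5, 1.6]
gripper_width: 0.751
```

Contact at 16.4 mm, as predicted. Releasing and rising.

```bash
python3 -m crank '[{"delta_rot":[0,0,0],"linear":[0,0,0],"gripper":70},{"delta_rot":[0,0,0],"linear":[0,0,0],"gripper":76},{"delta_rot":[0,0,0],"linear":[0,0,0],"gripper":82},{"delta_rot":[0,0,0],"linear":[0,0,0],"gripper":90},{"delta_rot":[0,0,0],"linear":[0,0,0],"gripper":100},{"delta_rot":[0,0,0],"linear":[0,0,0],"gripper":100},{"delta_rot":[0,0,0],"linear":[0,0,-0.015],"gripper":100},{"delta_rot":[0,0,0],"linear":[0,0,-0.04],"gripper":100},{"delta_rot":[0,0,0],"linear":[0,0,-0.05],"gripper":100},{"delta_rot":[0,0,0],"linear":[0,0,-0.055],"gripper":100}]';python3 -m crank '[{"delta_rot":[0,0,0],"linear":[-0.04,0.04,-0.02],"gripper":100},{"delta_rot":[0,0,0],"linear":[0,0,0],"gripper":100},{"delta_rot":[0,0,0],"linear":[0,0,0],"gripper":100}]';python3 -c "
from h import *
plan((.4590,.0135,.19),143.9)
for n in ('wrist','scene','side'):
  c=capture(n);cv2.imwrite('pics/%s21.png'%n,c['img'])"
```

```text
time_s: 41.25
tcp_pos: [0.6482, -0.1483, 0.1785]
ee_rot: [[-0.591, -0.807, 0.0], [-0.807, 0.591, -0.0], [0.0, -0.0, -1.0]]
wrist_force: [1.1, -0.1, 0.0]
gripper_width: 0.998
time_s: 41.62
tcp_pos: [0.6396, -0.0922, 0.1966]
ee_rot: [[-0.59, -0.807, 0.0], [-0.807, 0.59, 0.0], [-0.0, -0.0, -1.0]]
wrist_force: [0.1, 0.4, -0.9]
gripper_width: 0.998
t 41.62 tcp [ 0.6396 -0.0922  0.1966] F [ 0.1  0.4 -0.9] g 0.998 turn [-0.0002  0.0003 -0.0014] shift [0.021  0.2082 0.0066]
```

View pics/wrist21.png

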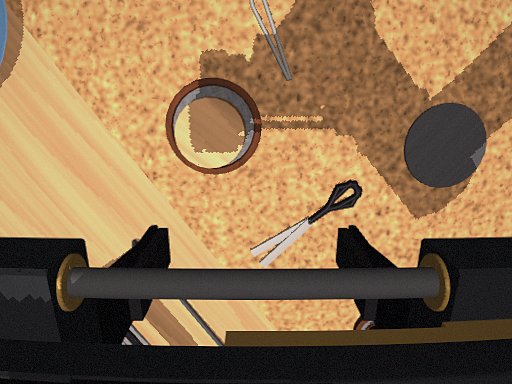

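View pics/scene21.png

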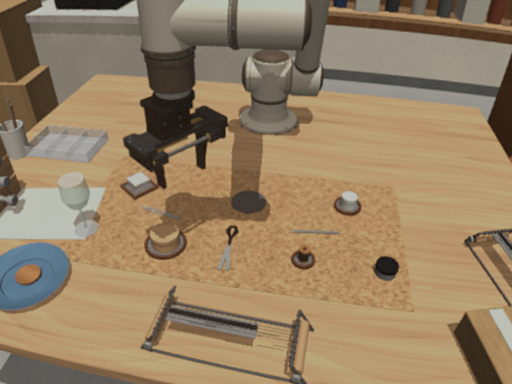

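View pics/side21.png

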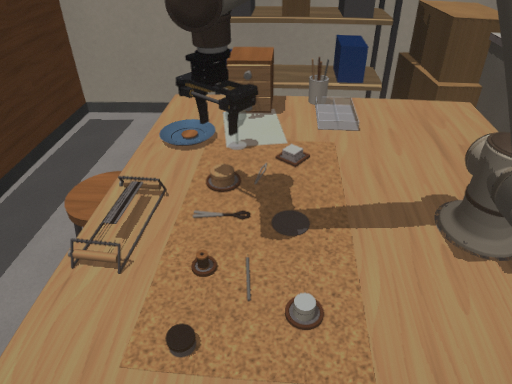

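All four pieces are in their rests: in the scene view, box (166,240), tin (140,183), jar (348,201) and spool (303,257). The coaster is empty and the glass foot is still at (86,228). One zoomed check before handing in.

```bash
python3 -c "
import cv2,numpy as np
a=cv2.imread('pics/scene21.png');b=cv2.imread('pics/side21.png')
f=lambda i,x,y:cv2.resize(i[y-25:y+25,x-25:x+25],(195,195),interpolation=cv2.INTER_NEAREST)
cv2.imwrite('pics/chk.png',np.vstack([np.hstack([f(a,166,240),f(a,140,183),f(a,348,201),f(a,303,257)]),np.hstack([f(b,223,178),f(b,292,156),f(b,304,308),f(b,204,262)])]))
s0=cv2.imread('pics/scene0.png')
d=cv2.absdiff(a[170:245,55:108],s0[170:245,55:108]);print('glass diff mean/max',d.mean(),d.max())"
```

```text
glass diff mean/max 13.279077568134172 19
```

View pics/chk.png

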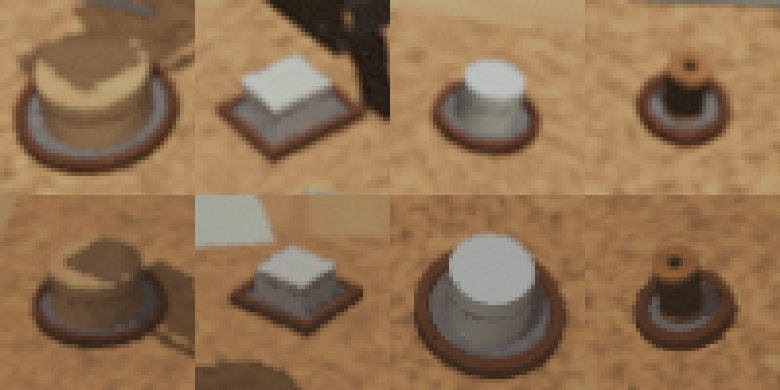

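The zoomed views show all four upright, flat and inside their wells. The glass region differs only by a uniform brightness change (at most 19 levels), so the glass has not moved.

```bash
python3 -c "
from station import r,workorder
print(workorder.finish_job(), r.sense()['time_s'])"
```

```text
the job is handed in; nothing more can be done
the job is handed in; nothing more can be done
```

I took the stack apart from the top and set the spool, jar, tin and box each in its own rest. Each one was lowered until it touched the floor of the well and only then released. The robot clock read about 42 s when I took the last pictures before handing in.

- **Placement:** The last scene, side and wrist pictures show all four upright, flat and inside their wells. The coaster is empty and the gripper is clear of everything.
- **Glass:** It is unmoved; the picture around it changed only by a uniform shift in brightness.
- **Contact:** Contact came within 0.6 mm of the height expected from each grasp, and the force readings I saw stayed under 10 N.
- **What disagreed:** The two fixed cameras differed by 4–8 mm in y. I settled each rest's position with the wrist camera, whose measured well sizes were within about 2 mm of those given. It also put the tin's and box's rests about 3 mm from the fixed-camera average, still inside the 8–9 mm clearance.

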